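# Roll the rim of a brass dish on a floating fixture

### The arm

A 6-joint arm with a two-finger parallel gripper is mounted at the origin on the work surface. World frame = base frame: x ahead of the robot, y to its left, z up, the work surface at z = 0. Lengths are in m, angles in rad, forces in N, time in s.
With the tool pointing down it reaches from about 0.35 to 0.85 m from the base axis. Payload 8.1 kg.
Tool frame: the origin (TCP) lies on the centre line of the jaws, within the pads' length; the fingertips stand 17 mm ahead of it and the grasp point (between the pads) lies 2 mm behind it; z points along the fingers, y is the line along which they close (so a half turn about z gives the same grasp; the last joint's range is limited). The gripper opens to 93 mm and grips with 3 to 60 N. Pads are 15 mm wide; open, the fingers measure 128 mm over their backs; the gripper's body (75 mm by 188 mm) begins 65 mm behind the grasp point.
Start: joints at [1.047, 0.13, 1.488, -0, 1.523, -0.085], TCP at [0.255, 0.543, 0.236] pointing down, gripper open.
Joint ranges: [-2.96, 2.96], [-0.89, 2.26], [0.02, 2.5], [-1.34, 4.48], [0, 2.73], [-2.66, 2.66]. Speed limits (rad/s): [2.39, 2.39, 2.79, 3.14, 3.14, 3.14].

### API

Orientations are given as a rotation vector (axis times angle).
In Python, from plant import telemetry, viewer, order gives the robot as it stands.
- The arm moves only by the tool send_rows, never from a script. Its argument "plan" is a list that holds one entry, the list of rows, each a list of 5 numbers: the closure, from -1 (fully open) to 1 (shut), then the shift along the world's x, y, z normalised to -1 to 1, where 1 is 0.2 m, then the turn about the world's z normalised to -1 to 1, where 1 is 60 degrees. A call has 1 to 20 rows; each row is the pose to reach, as a shift and turn from the pose commanded when the call began; what a row does not reach only later rows make up. A row lasts 1/12 s, in which the tool goes at most 41.7 mm and 7.16 degrees, less where a joint would pass 70% of its speed; a pose out of reach is approached as far as the arm can. A call with a number of a shift or a turn outside -1 to 1 is refused whole. A call with a gripper value outside its range is refused whole. The fingers move at their own pace and stop on an object; "force" is the grip in N (left out, the last holds). Time passes only in rows, so rows that repeat a pose let the fingers close. It gives the time, the measured TCP pose, the force, the opening and the grip force at its end, in the units of the state.
- telemetry.read_state(): the state, without advancing time (a new reading comes with each control period).
- viewer.read_camera(name): name is "scene" or "top" or "wrist"; returns (picture, depth): 400x640x3 uint8, blue, green, red; 400x640 float32, m along the optical axis (not along the pixel's ray), 0 where there is no reading.
- viewer.calibration(name): a dict with "camera_matrix" (3x3 intrinsics, pixels), "dist_coeffs" ([k1, k2, p1, p2, k3] as OpenCV has them; the pictures are not rectified), "extrinsics" (4x4, takes a point from camera to world coordinates); the wrist camera has in their place "hand_eye" (4x4, takes a point from camera to tool coordinates, whose origin is the TCP and whose axes are the flange's). Camera axes: x right, y up, looking along -z (the intrinsics and any distortion apply to the point x, -y, -z); pixel columns grow to the right and rows downward; lengths in m; the calibration is good to about 2 mm. A picture is of the moment at which its call begins: read the wrist's pose just before it. calibration takes no time and is no camera call.
- order.close_job(): hands the job in; it is judged then, once.
The state is a dict: "t": time; "q": joint angles; "dq": joint speeds; "joint_torque": joint torques, N m; "tool_pos": TCP position; "orientation": TCP orientation; "force": force on the tool from outside, world axes, zero at the start; "wrist_torque": the same for the moment, N m; "opening": finger opening in m; "gripper_force": force on a finger pad.
Only numpy, scipy, OpenCV 4.12 (cv2) and the standard library are available. Lean on these libraries where they do the work, as an engineer would, in place of code of your own. Each camera call takes 0.05 s, during which the arm holds its last target. There are 200 camera calls.

### The job

Take the roller burnisher by its handle and, pressing its roller against the front rim of the brass dish with 4 to 8 N all the way, roll the rim from the left stud past the middle stud to the right stud, keeping the roller steady beside each of the three studs for a good second with the carriage almost still. Press only with the roller, come on gently, do not let the carriage run to its ends, and come on and off the rim out beside the outer studs, never between them. Then stand the burnisher upright on the bench clear of the fixture, let go of it and let the fixture come to rest in its middle position, leaving the other things alone.

Things in the scene. Friction and masses are not known exactly. Their poses are not given: they have to be found in the camera images.
- fixture: Grey base plate of a floating work fixture, fixed to the bench, 190 (x) x 560 (y) x 10 mm, two steel rails along its y, dark end blocks 34 mm high. Origin: centre of its underside, on the bench. Its +x points away from the robot (turned by up to 0.15 rad), its +y to the robot's left. Its moving parts move horizontally only.
- carriage (a joint): Aluminium carriage 160 x 130 mm on the rails. Value: shift along the fixture's +y in m, 0 in the middle, stops at -0.15 and 0.15. Carriage (nominal 3.0 kg) and dish (1.2 kg) shift together, 4.2 kg; masses vary by some 20 %. Return spring 18 N/m to the middle, damping 3 N s/m, friction 0.05 N: it floats, with a swing of about 3 s.
- dish (a joint): Round flat brass dish, radius 122 mm, on a sprung slide on the carriage; yields along the fixture's +x when its front rim is pressed. Value in m: 0 unpressed, stop at 0.09. Spring 125 N/m from 0: pressing force along the fixture's x = 125 x value (4 N = 0.032, 8 N = 0.064); damping 6 N s/m, 1.2 kg nominal. Rim face from 52 to 72 mm over the bench.
- dish_centre (a point): Dish centre at mid rim height, 62 mm over the bench; moves with the dish; axes parallel to the fixture's. A wooden hold-down with bolt stands on the dish here, up to 94 mm over the bench. A roller on the rim has its centre 140 mm from this point: at y = +0.040 in these axes beside the left stud, 0 beside the middle one, -0.040 beside the right one.
- stud_left (a point): Top of the left one (+y) of three equal steel studs, 12 mm diameter, 7 mm high, on top of the dish along its front rim, 112 mm from the dish's centre and 0.29 rad apart as seen from it. The studs move with the dish.
- stud_mid (a point): Top of the middle stud, which lies from the dish's centre straight towards the robot (the fixture's -x). A roller at rest off the middle pushes the carriage away: pressing with X newtons with its centre d to the +y side of the dish's centre drives the carriage to -y with X*d/sqrt(0.140^2-d^2), and with d to -y the other way. No place on the rim is stable for a still roller.
- stud_right (a point): Top of the right stud (-y), the mirror image of the left one.
- burnisher: Roller burnisher, loose, standing upright on the bench, 110 mm tall, 0.32 kg: at the bottom a steel roller 36 mm in diameter, 40 mm high, turning freely about the tool's axis, a brass collar of 32 mm diameter up to 48 mm, then a square wooden handle 24 x 24 mm from 48 to 110 mm, its faces square to the body's x and y. Origin: centre of the underside; z up.
- roller_centre (a point): Centre of the burnisher's roller, on its axis 20 mm above its underside.
- spool: Spool of silver wire, 76 mm diameter, 52 mm high, standing on the bench; bystander. It and the burnisher may have swapped sides. Origin: centre of the underside.
- charcoal: Dark soldering block 50 x 85 x 35 mm lying on the plaster board at the left; bystander. Origin: centre of the underside.
- tin: Small round brass tin, 64 mm diameter, 30 mm high, on the bench at the right; bystander. Origin: centre of the underside.
Things that resemble listed ones, but are neither listed nor needed, are in the scene too. Of the things shaped like the burnisher, the steel one is meant.

How it is judged:
By the outcome, as a careful person would: the job done as asked, in the order asked, and still so for the second after the job is handed in, with the robot touching nothing.
It also fails if it takes over 67 s, if anything falls off the work surface, if the arm or the gripper's body presses on something with over 40 N, if the wrist force passes 120 N, or if a joint passes its speed limit or range.

## Working session

There is one attempt and no reset: what is moved stays moved. The work goes in short steps, Python scripts to look and compute and a tool call to move; the robot and the scene stay as the last step left them, time stands still between calls to the robot, and variables do not carry over. Pictures are saved under pics/ and viewed, at most 10 in all, crops included, and the job is handed in when it is done.

Besides the shell and the picture viewer there is one more tool, called as name(argument=value, ...), one argument or row to a line, values as JSON. send_rows: Moves the arm, as the interface text tells. Scaled input: -1 to 1 covers 0.2 m each way for a shift and 60 degrees each way for a turn. Its arguments: {"type":"object","properties":{"plan":{"type":"array"},"force":{"type":"number"}},"required":["plan"]}

```bash
ls; mkdir -p pics; cat > h.py <<'E'
import numpy as np, cv2
from plant import telemetry, viewer, order
from scipy.spatial.transform import Rotation as R
def ext(name,st=None):
    c=viewer.calibration(name)
    if 'extrinsics' in c: return c,np.array(c['extrinsics'])
    T=np.eye(4);T[:3,:3]=R.from_rotvec(st['orientation']).as_matrix();T[:3,3]=st['tool_pos']
    return c,T@np.array(c['hand_eye'])
def grab(name):
    st=telemetry.read_state(); im,d=viewer.read_camera(name); return st,im,d
def cloud(name,st,d):
    c,E=ext(name,st);h,w=d.shape
    u,v=np.meshgrid(np.arange(w),np.arange(h))
    p=cv2.undistortPoints(np.stack([u,v],-1).reshape(-1,1,2).astype(float),np.array(c['camera_matrix']),np.array(c['dist_coeffs'])).reshape(h,w,2)
    P=np.stack([p[...,0]*d,-p[...,1]*d,-d],-1)
    return P@E[:3,:3].T+E[:3,3]
def onplane(name,st,px,z):
    c,E=ext(name,st)
    p=cv2.undistortPoints(np.array(px,float).reshape(-1,1,2),np.array(c['camera_matrix']),np.array(c['dist_coeffs'])).reshape(-1,2)
    r=np.c_[p[:,0],-p[:,1],-np.ones(len(p))]@E[:3,:3].T
    s=(z-E[2,3])/r[:,2]
    return E[:3,3]+r*s[:,None]
E
python3 - <<'E'
from h import *
print(telemetry.read_state())
for n in ('top','scene'):
    st,im,d=grab(n); cv2.imwrite(f'pics/{n}0.png',im); np.save(f'pics/{n}0.npy',d)
E
```

```text
pics
{'t': 0.0, 'q': array([ 1.04659246e+00,  1.31143349e-01,  1.48926615e+00,  1.06150715e-05,
        1.52298898e+00, -8.53804606e-02]), 'dq': array([ 6.40328647e-05,  4.40431843e-04, -5.51995828e-04,  1.28599547e-03,
        7.30008090e-04,  1.76512708e-04]), 'joint_torque': array([-9.49017522e-04, -5.59873760e+01, -4.91740394e+01,  7.65276840e-02,
        3.64127511e-02, -1.11330869e-04]), 'tool_pos': array([0.25462442, 0.54270724, 0.23460527]), 'orientation': array([-6.83665205e-01, -3.06573495e+00,  2.70036728e-03]), 'force': array([ 1.08762465, -0.28245078, -0.62828554]), 'wrist_torque': array([ 0.04228607,  0.01979616, -0.03851909]), 'gripper_force': 0.0, 'opening': 0.09280798634477642}
```

View pics/top0.png

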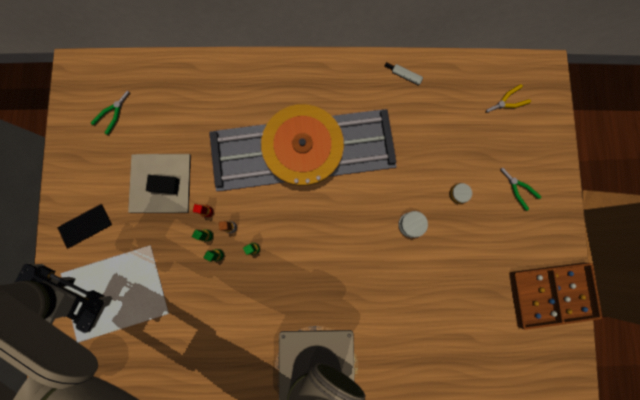

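View pics/scene0.png

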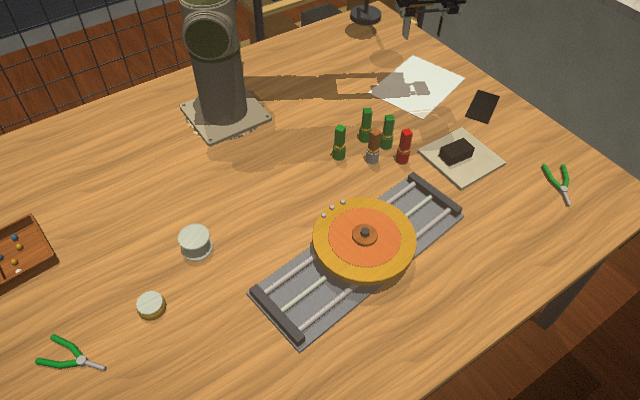

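```bash
python3 - <<'E'
from h import *
im=cv2.imread('pics/scene0.png');t=cv2.imread('pics/top0.png')
a=cv2.resize(im[95:215,310:430],(480,480),interpolation=cv2.INTER_CUBIC)
b=cv2.resize(t[170:270,185:265],(320,400),interpolation=cv2.INTER_CUBIC)
o=np.zeros((480,800,3),np.uint8);o[:,:480]=a;o[:400,480:]=b
cv2.imwrite('pics/crop1.png',o)
for n in('top','scene'):
    d=np.load(f'pics/{n}0.npy');P=cloud(n,None,d);print(n)
    m=((P[...,2]>.095)&(P[...,2]<.125)&(P[...,0]>.2)&(P[...,0]<.6)&(P[...,1]>0)&(P[...,1]<.5)&(d>0)).astype(np.uint8)
    k,l,s,c=cv2.connectedComponentsWithStats(m)
    for i in range(1,k):
        if s[i,4]>5: q=P[l==i];print(c[i].round(),s[i,4],q.mean(0).round(4),q.min(0).round(3),q.max(0).round(3),cv2.minAreaRect(q[:,:2].astype(np.float32)*1000))
    # objects on bench
    m=((P[...,2]>.02)&(P[...,2]<.2)&(P[...,0]>.2)&(P[...,0]<.95)&(P[...,1]>-.45)&(P[...,1]<.5)&(d>0)).astype(np.uint8)
    k,l,s,c=cv2.connectedComponentsWithStats(m)
    for i in range(1,k):
        if s[i,4]>30: q=P[l==i];print('obj',c[i].round(),s[i,4],q.min(0).round(3),q.max(0).round(3))
E
```

```text
top
[198. 208.] 87 [0.4615 0.3232 0.1098] [0.45  0.312 0.096] [0.475 0.337 0.115] ((461.7271423339844, 324.9909973144531), (23.98924446105957, 23.639062881469727), 80.43649291992188)
[223. 225.] 87 [0.414  0.2521 0.1103] [0.403 0.24  0.096] [0.425 0.265 0.116] ((414.32080078125, 252.50657653808594), (22.604469299316406, 23.5621280670166), 2.2731246948242188)
[197. 234.] 92 [0.3897 0.3224 0.1098] [0.376 0.309 0.095] [0.404 0.338 0.116] ((389.8909606933594, 324.36199951171875), (24.951282501220703, 23.783950805664062), 61.897396087646484)
[249. 248.] 84 [0.3501 0.1821 0.1105] [0.335 0.168 0.101] [0.365 0.197 0.115] ((350.15203857421875, 182.62326049804688), (24.175256729125977, 23.474010467529297), 30.827857971191406)
[209. 255.] 95 [0.3322 0.2892 0.1098] [0.317 0.276 0.095] [0.347 0.307 0.116] ((332.3068542480469, 290.9383544921875), (25.543819427490234, 23.690916061401367), 61.079925537109375)
obj [302. 146.] 7318 [ 0.53  -0.245  0.02 ] [0.774 0.322 0.1  ]
obj [162. 184.] 553 [0.511 0.412 0.02 ] [0.566 0.499 0.056]
obj [458. 193.] 189 [ 0.484 -0.45   0.02 ] [ 0.538 -0.416  0.036]
obj
[... 1006 characters left out ...]
94, 250.86590576171875), (25.242904663085938, 24.710643768310547), 1.09711492061615)
[407. 133.] 92 [0.4656 0.3209 0.1048] [0.449 0.309 0.095] [0.477 0.34  0.112] ((464.5052185058594, 323.611572265625), (28.679607391357422, 24.542659759521484), 70.13385009765625)
obj [376. 133.] 951 [0.317 0.232 0.02 ] [0.435 0.337 0.113]
obj [339. 141.] 325 [0.338 0.164 0.02 ] [0.371 0.198 0.112]
obj [405. 144.] 346 [0.449 0.304 0.02 ] [0.482 0.34  0.112]
obj [456. 151.] 581 [0.514 0.405 0.02 ] [0.572 0.498 0.051]
obj [357. 248.] 10154 [ 0.533 -0.249  0.02 ] [0.776 0.318 0.095]
obj [194. 238.] 706 [ 0.379 -0.329  0.02 ] [ 0.454 -0.258  0.058]
obj [155. 301.] 281 [ 0.485 -0.45   0.02 ] [ 0.544 -0.42   0.034]
```

View pics/crop1.png

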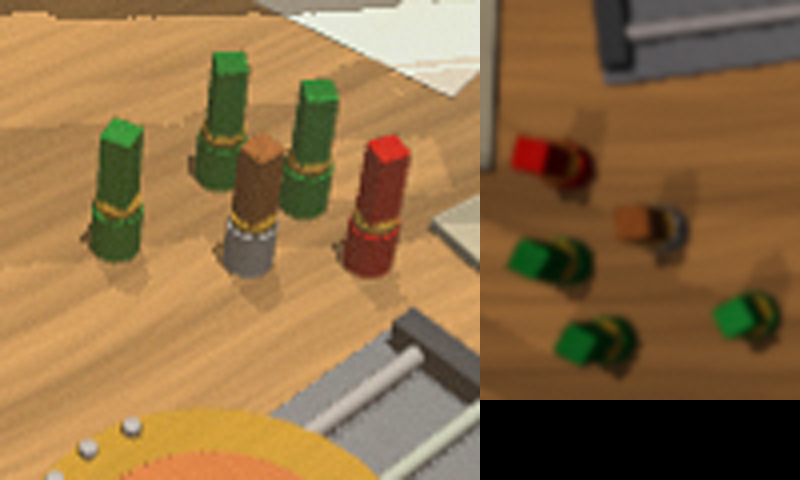

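send_rows(
  plan=[
    [[-1, 0.4, -0.75, 0, -0.55], [-1, 0.4, -0.75, 0, -0.55], [-1, 0.4, -0.75, 0, -0.55], [-1, 0.4, -0.75, 0, -0.55], [-1, 0.4, -0.75, 0, -0.55], [-1, 0.4, -0.75, 0, -0.55], [-1, 0.4, -0.75, 0, -0.55]],
  ],
)

```text
t: 0.68
tool_pos: [0.3349, 0.393, 0.2355]
orientation: [-1.524, -2.746, -0.0]
force: [0.0, 0.4, -0.1]
opening: 0.0929
gripper_force: 0.0
```

send_rows(
  plan=[
    [[-1, 0.4, -0.7, 0.1, -0.52], [-1, 0.4, -0.7, 0.1, -0.52], [-1, 0.4, -0.7, 0.1, -0.52], [-1, 0.4, -0.7, 0.1, -0.52], [-1, 0.4, -0.7, 0.1, -0.52], [-1, 0.4, -0.7, 0.1, -0.52], [-1, 0.4, -0.7, 0.1, -0.52], [-1, 0.4, -0.7, 0.1, -0.52]],
  ],
)

```text
t: 1.35
tool_pos: [0.4141, 0.2546, 0.2553]
orientation: [-2.202, -2.24, 0.001]
force: [-1.0, -0.3, 0.7]
opening: 0.0931
gripper_force: 0.0
```

```bash
python3 - <<'E'
from h import *
np.set_printoptions(suppress=True,precision=4)
o={}
for n in('wrist','scene'):
    st,im,d=grab(n); cv2.imwrite(f'pics/{n}1.png',im); np.save(f'pics/{n}1.npy',d)
    if n=='wrist':
        np.save('pics/st1.npy',st,allow_pickle=True)
        print(st['t'],st['tool_pos'],R.from_rotvec(st['orientation']).as_matrix()[:,1],st['force'],st['q'])
        print(viewer.calibration('wrist'))
E
```

```text
1.35 [0.4141 0.2546 0.2553] [ 0.9999  0.017  -0.0009] [-0.9716 -0.2511  0.6508] [ 0.4453 -0.189   1.7658  0.0005  1.5656  0.4284]
{'camera_matrix': array([[303.3034,   0.    , 315.4585],
       [  0.    , 303.3034, 197.0573],
       [  0.    ,   0.    ,   1.    ]]), 'dist_coeffs': array([0.0145, 0.    , 0.    , 0.    , 0.    ]), 'hand_eye': array([[-0.0005,  0.9539,  0.3   ,  0.0841],
       [ 1.    ,  0.0005,  0.0003, -0.0008],
       [ 0.0001,  0.3   , -0.9539, -0.1492],
       [ 0.    ,  0.    ,  0.    ,  1.    ]])}
```

View pics/wrist1.png

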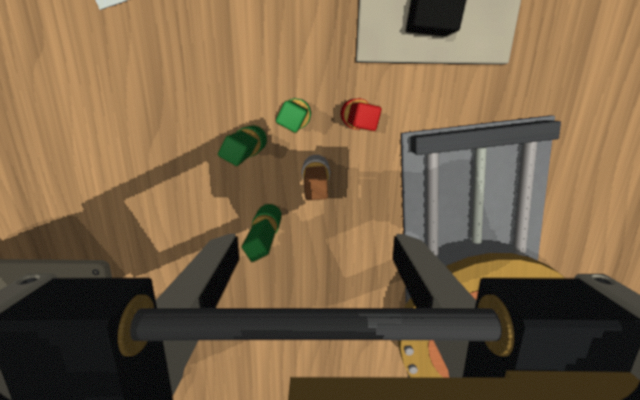

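```bash
python3 - <<'E'
from h import *
np.set_printoptions(suppress=True,precision=4)
st=np.load('pics/st1.npy',allow_pickle=True).item()
d=np.load('pics/wrist1.npy');P=cloud('wrist',st,d);im=cv2.imread('pics/wrist1.png')
m=(abs(P[...,0]-.415)<.04)&(abs(P[...,1]-.252)<.035)&(P[...,2]>.104)&(P[...,2]<.118)
q=P[m];print('handle top',m.sum(),q.mean(0),q.min(0),q.max(0),cv2.minAreaRect(q[:,:2].astype(np.float32)*1000))
m=(abs(P[...,0]-.415)<.04)&(abs(P[...,1]-.252)<.035)&(P[...,2]>.015)&(P[...,2]<.04)
q=P[m];print('roller',m.sum(),q.mean(0),q.min(0),q.max(0))
print('bench z',np.median(P[150:220,340:390,2]))
# dish & fixture from top, scene
for n in('top','scene'):
    dd=np.load(f'pics/{n}0.npy');Q=cloud(n,None,dd);im=cv2.imread(f'pics/{n}0.png')
    box=(Q[...,0]>.5)&(Q[...,0]<.85)&(Q[...,1]>-.3)&(Q[...,1]<.36)
    hsv=cv2.cvtColor(im,cv2.COLOR_BGR2HSV)
    m=(box&(Q[...,2]>.06)&(Q[...,2]<.085)).astype(np.uint8)
    k,l,s,c=cv2.connectedComponentsWithStats(m);i=1+np.argmax(s[1:,4]);mm=(l==i)
    q=Q[mm];cc,r=cv2.minEnclosingCircle(q[:,:2].astype(np.float32)*1000)
    print(n,'dish',mm.sum(),'z',np.median(q[:,2]),'circ',cc,r,'mean',q.mean(0))
    # edge pixels on plane z=.072
    cnt=max(cv2.findContours(mm.astype(np.uint8),cv2.RETR_EXTERNAL,cv2.CHAIN_APPROX_NONE)[0],key=len).reshape(-1,2)
    W=onplane(n,None,cnt,.072);A=np.c_[2*W[:,:2],np.ones(len(W))];x=np.linalg.lstsq(A,(W[:,:2]**2).sum(1),rcond=None)[0]
    print(' contour circle',x[:2],np.sqrt(x[2]+x[0]**2+x[1]**2))
    b=box&(Q[...,2]>.028)&(Q[...,2]<.04)&(np.hypot(Q[...,0]-cc[0]/1e3,Q[...,1]-cc[1]/1e3)>.17)
    q=Q[b];e=[q[q[:,1]>.1],q[q[:,1]<-.0]]
    rr=[cv2.minAreaRect(a[:,:2].astype(np.float32)*1000) for a in e];print(' blocks',rr)
    v=np.array(rr[0][0])-rr[1][0];print(' yaw',np.arctan2(-v[0],v[1]),'mid',(np.array(rr[0][0])+rr[1][0])/2,np.hypot(*v))
    m=box&(Q[...,2]>.086);q=Q[m];print(' bolt',q.mean(0))
    bright=box&(hsv[...,1]<60)&(hsv[...,2]>120)&(Q[...,2]>.066)
    k,l,s,c=cv2.connectedComponentsWithStats(bright.astype(np.uint8));W=onplane(n,None,c[1:],.079)
    for i in range(1,k): print(' stud?',c[i],s[i,4],W[i-1])
E
```

```text
handle top 539 [0.4129 0.2553 0.1098] [0.4003 0.2421 0.104 ] [0.425  0.2669 0.1121] ((412.9497375488281, 254.23927307128906), (23.975191116333008, 24.292634963989258), 5.433493137359619)
roller 120 [0.4126 0.2669 0.0317] [0.3958 0.246  0.0153] [0.4304 0.2718 0.04  ]
bench z 0.00028515182239458037
top dish 5147 z 0.07401224535840134 circ (652.1681518554688, 39.32804489135742) 122.3514404296875 mean [0.6488 0.0381 0.0743]
 contour circle [0.651 0.038] 0.12005467607183165
 blocks [((623.1066284179688, 255.8075408935547), (171.11495971679688, 112.3183364868164), 7.347691059112549), ((680.466796875, -176.44699096679688), (170.1750946044922, 120.3326187133789), 7.152315616607666)]
 yaw 0.13192919199354242 mid [651.7867  39.6803] 436.0437698663182
 bolt [0.6508 0.0368 0.0919]
 stud? [317.8 177.4] 5 [ 0.5507 -0.0077  0.079 ]
 stud? [295.5 180.5] 4 [0.5419 0.0564 0.079 ]
 stud? [307.5 180.5] 4 [0.5418 0.022  0.079 ]
scene dish 7026 z 0.07116758231819736 circ (654.8199462890625, 34.63970947265625) 123.07400512695312 mean [0.6623 0.0285 0.0714]
 contour circle [0.6576 0.0319] 0.12138346418760478
 blocks [((627.7169189453125, 255.4319610595703), (170.7339630126953, 112.3651123046875), 8.86401081085205), ((683.0442504882812, -180.69314575195312), (170.4427947998047, 117.54781341552734), 7.191441059112549)]
 yaw 0.12618708737960796 mid [655.3806  37.3694] 439.6205436589927
 bolt [0.656  0.0339 0.0922]
 stud? [342.5 201. ] 12 [0.5454 0.0513 0.079 ]
 stud? [331.6667 206.75  ] 12 [0.5456 0.0188 0.079 ]
 stud? [323.5455 214.5455] 11 [ 0.5546 -0.0112  0.079 ]
```

send_rows(
  plan=[
    [[-1, 0, 0, -0.2, 0], [-1, 0, 0, -0.4, 0], [-1, 0, 0, -0.55, 0], [-1, 0, 0, -0.7, 0], [-1, 0, 0, -0.82, 0], [-1, 0, 0, -0.9, 0], [-1, 0, 0, -0.92, 0], [-1, 0, 0, -0.92, 0], [1, 0, 0, -0.92, 0], [1, 0, 0, -0.92, 0], [1, 0, 0, -0.92, 0], [1, 0, 0, -0.92, 0], [1, 0, 0, -0.92, 0], [1, 0, 0, -0.92, 0], [1, 0, 0, -0.92, 0], [1, 0, 0, -0.92, 0]],
  ],
  force=45,
)

```text
t: 2.78
tool_pos: [0.415, 0.2532, 0.0718]
orientation: [2.209, 2.234, 0.0]
force: [-0.9, 0.6, -0.1]
opening: 0.0443
gripper_force: 0.0
```

send_rows(
  plan=[
    [[1, 0, 0, 0, 0], [1, 0, 0, 0, 0], [1, 0, 0, 0, 0], [1, 0, 0, 0, 0], [1, 0, 0, 0, 0], [1, 0, 0, 0, 0], [1, 0, 0, 0, 0]],
  ],
)

```text
t: 3.37
tool_pos: [0.4147, 0.2532, 0.0715]
orientation: [-2.208, -2.234, 0.0]
force: [-0.3, -0.2, -1.5]
opening: 0.0237
gripper_force: 45.0
```

send_rows(
  plan=[
    [[1, 0, 0, 0.1, 0], [1, 0, 0, 0.25, 0], [1, 0, 0, 0.4, 0.03], [1, 0, 0, 0.4, 0.07], [1, 0, 0, 0.4, 0.11], [1, 0, 0, 0.4, 0.11], [1, 0, 0, 0.4, 0.11]],
  ],
)

```text
t: 3.95
tool_pos: [0.4145, 0.2529, 0.151]
orientation: [-2.078, -2.356, 0.002]
force: [0.1, 0.4, -2.6]
opening: 0.0238
gripper_force: 45.0
```

```bash
python3 - <<'E'
from h import *
np.set_printoptions(suppress=True,precision=4)
for n in('wrist','top','scene'):
    st,im,d=grab(n); cv2.imwrite(f'pics/{n}2.png',im); np.save(f'pics/{n}2.npy',d)
    if n=='wrist':
        np.save('pics/st2.npy',st,allow_pickle=True)
        print(st['t'],st['tool_pos'],R.from_rotvec(st['orientation']).as_matrix()[:,1],st['force'],st['opening'],st['gripper_force'])
a=cv2.imread('pics/scene2.png');b=cv2.imread('pics/wrist2.png')
o=np.zeros((560,640,3),np.uint8);o[:400]=b;o[400:]=cv2.resize(a[95:175,300:620],(640,160));cv2.imwrite('pics/c2.png',o)
E
```

```text
3.95 [0.4145 0.2529 0.151 ] [ 0.9921  0.1251 -0.001 ] [ 0.0966  0.3569 -2.5998] 0.023765738719544578 44.99131143093109
```

View pics/c2.png

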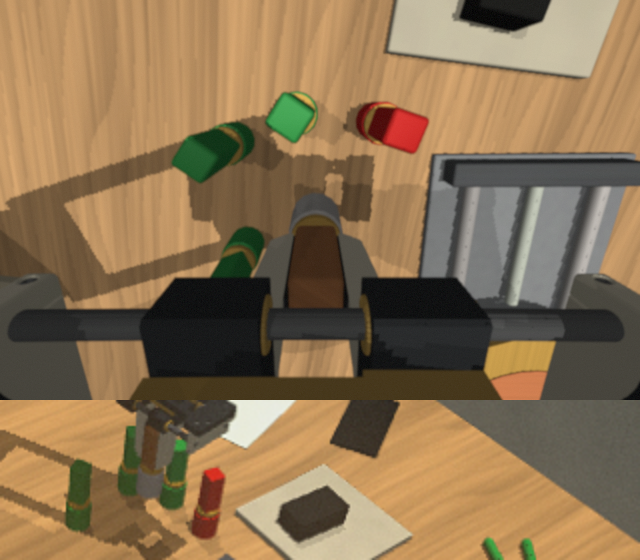

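send_rows(
  plan=[
    [[1, 0.02, -0.06, 0, 0], [1, 0.06, -0.18, 0, 0], [1, 0.11, -0.32, 0, 0], [1, 0.17, -0.48, 0, 0], [1, 0.23, -0.64, 0, 0], [1, 0.28, -0.78, -0.04, 0], [1, 0.32, -0.88, -0.09, 0], [1, 0.34, -0.94, -0.14, 0], [1, 0.35, -0.96, -0.18, 0], [1, 0.35, -0.96, -0.19, 0], [1, 0.35, -0.96, -0.19, 0], [1, 0.35, -0.96, -0.19, 0]],
  ],
)

```text
t: 5.1
tool_pos: [0.4846, 0.0621, 0.1137]
orientation: [-2.075, -2.358, 0.0]
force: [0.1, -0.5, -2.8]
opening: 0.0235
gripper_force: 45.0
```

```bash
cat >> h.py <<'E'
from scipy.optimize import least_squares
def dish(name,st,d,R0=None,psi=.13,amax=1.7,zlo=.064,guess=(.652,.038)):
    P=cloud(name,st,d);ok=(d>0)&(P[...,2]>zlo)&(P[...,2]<.085)&(np.hypot(P[...,0]-guess[0]-.02,P[...,1]-guess[1])<.27)
    k,l,s,c=cv2.connectedComponentsWithStats(ok.astype(np.uint8));m=(l==1+np.argmax(s[1:,4])).astype(np.uint8)
    cnt=max(cv2.findContours(m,cv2.RETR_EXTERNAL,cv2.CHAIN_APPROX_NONE)[0],key=len).reshape(-1,2)
    cnt=cnt[(cnt[:,0]>2)&(cnt[:,0]<637)&(cnt[:,1]>2)&(cnt[:,1]<397)]
    W=onplane(name,st,cnt,.072)[:,:2]
    c=np.array(guess)
    for _ in range(6):
        r=W-c;a=np.arctan2(r[:,1],r[:,0])-psi
        if name=='wrist': k=(abs(np.hypot(*r.T)-.121)<.008)
        else: k=(abs(a)<amax)&(abs(np.hypot(*r.T)-.121)<(.04 if _<3 else .008))
        f=lambda p:np.hypot(W[k,0]-p[0],W[k,1]-p[1])-(R0 or p[2])
        s=least_squares(f,np.r_[c,[] if R0 else .121],loss='soft_l1',f_scale=.0015);c=s.x[:2]
    return s.x,k.sum(),np.std(s.fun)
E
python3 - <<'E'
from h import *
np.set_printoptions(suppress=True,precision=5)
for n in('scene0','scene1','scene2','top0','top2'):
    d=np.load(f'pics/{n}.npy')
    print(n,dish(n[:-1],None,d),dish(n[:-1],None,d,.122)[0])
for n in('wrist','scene','top'):
    st,im,d=grab(n);cv2.imwrite(f'pics/{n}3.png',im);np.save(f'pics/{n}3.npy',d)
    print(n,st['t'],st['tool_pos'],st['force'],dish(n,st,d),dish(n,st,d,.122)[0])
    if n=='wrist':np.save('pics/st3.npy',st,allow_pickle=True)
o=np.zeros((600,640,3),np.uint8);o[:400]=cv2.imread('pics/wrist3.png');o[400:]=cv2.imread('pics/scene3.png')[120:320]
cv2.imwrite('pics/c3.png',o)
E
```

```text
scene0 (array([0.65598, 0.03234, 0.12122]), np.int64(157), np.float64(0.001041021520446282)) [0.65501 0.03224]
scene1 (array([0.65585, 0.03239, 0.1212 ]), np.int64(156), np.float64(0.000986647838856149)) [0.65484 0.0323 ]
scene2 (array([0.65632, 0.03261, 0.1209 ]), np.int64(154), np.float64(0.0010048895995094567)) [0.65495 0.03247]
top0 (array([0.65436, 0.03774, 0.11784]), np.int64(122), np.float64(0.0008661558120431757)) [0.64926 0.03702]
top2 (array([0.65436, 0.03774, 0.11784]), np.int64(122), np.float64(0.0008661558120431757)) [0.64926 0.03702]
wrist 5.1 [0.48461 0.0621  0.11367] [ 0.14945 -0.51615 -2.84885] (array([0.64599, 0.04143, 0.11671]), np.int64(328), np.float64(0.0005441520530354543)) [0.6499  0.03696]
scene 5.15 [0.48489 0.06217 0.11406] [-0.14485  0.02032 -2.53164] (array([0.6557 , 0.03236, 0.1213 ]), np.int64(154), np.float64(0.001051753891906973)) [0.65482 0.03228]
top 5.2 [0.48508 0.06216 0.11426] [ 0.15974 -0.23772 -2.61034] (array([0.6546 , 0.03768, 0.11767]), np.int64(119), np.float64(0.0008795261127811887)) [0.64921 0.03736]
```

View pics/c3.png

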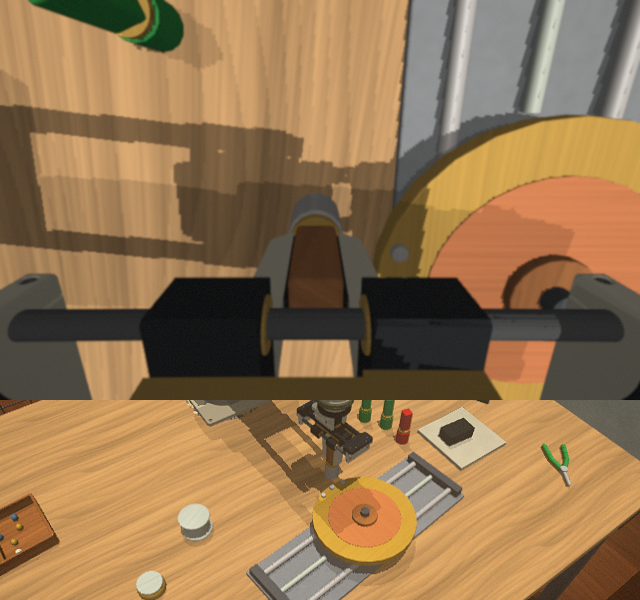

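```bash
python3 - <<'E'
from h import *
np.set_printoptions(suppress=True,precision=4)
st=np.load('pics/st3.npy',allow_pickle=True).item();d=np.load('pics/wrist3.npy');im=cv2.imread('pics/wrist3.png')
P=cloud('wrist',st,d);t=st['tool_pos'];print(t)
m=np.zeros(d.shape,bool);m[185:240,285:350]=1
m&=(np.hypot(P[...,0]-t[0],P[...,1]-t[1])<.03)&(P[...,2]>.04)&(P[...,2]<.095)
q=P[m];zz=q[:,2];print('z hist',np.histogram(zz,bins=np.arange(.04,.1,.005)))
s=q[(zz<.079)];f=lambda p:np.hypot(s[:,0]-p[0],s[:,1]-p[1])-.018
r=least_squares(f,t[:2],loss='soft_l1',f_scale=.001);print('roller axis',r.x,'rel',r.x-t[:2],len(s),np.std(r.fun))
# stud
h=im[235:270,380:420].astype(int);sat=h.max(2)-h.min(2)
k,l,ss,c=cv2.connectedComponentsWithStats((sat<35).astype(np.uint8))
for i in range(1,k):
    if ss[i,4]>30:
        px=c[i]+[380,235];print('stud',px,ss[i],onplane('wrist',st,px,.079),P[int(px[1]),int(px[0])])
# hold-down
m=(P[...,2]>.08)&(P[...,2]<.1)&(P[...,0]>.6)&(d>0);print('holddown',P[m].mean(0),P[m].min(0),P[m].max(0))
# fixture left block/rail direction
E
```

```text
[0.4846 0.0621 0.1137]
z hist (array([ 15,  78,  89,  87, 103, 112, 108, 126, 323, 189, 251]), array([0.04 , 0.045, 0.05 , 0.055, 0.06 , 0.065, 0.07 , 0.075, 0.08 ,
       0.085, 0.09 , 0.095]))
roller axis [0.4836 0.0626] rel [-0.001   0.0005] 693 0.00021071822030062685
stud [399.     252.4588] [ 10   8  19  19 279] [[0.5411 0.0566 0.079 ]] [0.5407 0.0573 0.0797]
holddown [0.6419 0.0475 0.0834] [0.6213 0.0249 0.08  ] [0.6695 0.0674 0.0956]
```

```bash
cat > ctl.py <<'E'
# usage: ctl.py init | ctl.py nrows [shift_s]   plan next rows from a fresh scene picture
import sys,json
from h import *
np.set_printoptions(suppress=True,precision=4)
PSI=.13;RT=np.array([[np.cos(PSI),-np.sin(PSI)],[np.sin(PSI),np.cos(PSI)]])
C0=np.array([.652,.0378]);S0=np.array([.6559,.0324]);RS=.1212
M,K,B,TAU,DT=4.2,18.,3.,.05,1/120
XN=5.0;YD=XN*.04/np.sqrt(.14**2-.04**2)/K;DL=.044
SEG=[(3.0,0,-YD),(1.8,-YD,-YD),(2.5,-YD,0),(1.7,0,0),(2.5,0,YD),(9,YD,YD)]
def ref(t):
    for i,(T,a,b) in enumerate(SEG):
        if t<T or i==len(SEG)-1: break
        t-=T
    s=np.clip(t/T,0,1);D=b-a
    return i,a+D*(10*s**3-15*s**4+6*s**5),D/T*30*(s**2-2*s**3+s**4),D/T**2*60*(s-3*s**2+2*s**3)
g=lambda d:np.sqrt(.14**2-np.clip(d,-.1,.1)**2)
def Xof(r,y,bx):return max(0,125*(r[0]+bx+g(r[1]-y)))
def step(y,v,fb,r,cmd,bx):
    r=r+(cmd-r)*DT/TAU;d=r[1]-y;X=Xof(r,y,bx)
    a=(-K*y-B*v-.05*np.tanh(v/.003)-X*d/g(d)+fb)/M
    v=v+a*DT;return y+v*DT,v,r,X
st,im,dep=grab('scene')
r=RT.T@(st['tool_pos'][:2]-C0)
if sys.argv[1]=='init':
    S=dict(t=st['t'],cmd=list(r),rows=[],x=[0,0,0],P=np.diag([1e-7,1e-7,.01]).tolist(),bx=0.,r=list(r),T0=None,val=None)
    xs=ym=0
    rel=RT.T@(dish('scene',st,dep,RS,guess=S0)[0][:2]-S0);print('disp',rel,'r',r,'force',st['force'])
    tgt=np.array([-g(DL)-.004,DL]);print('approach norm',(RT@(tgt-r)/.2).round(3));S['tgt']=list(tgt)
    json.dump(S,open('S.json','w'));sys.exit()
n=int(sys.argv[1]);sh=float(sys.argv[2]) if len(sys.argv)>2 else 0
S=json.load(open('S.json'))
y,v,fb=S['x'];P=np.array(S['P']);rr=np.array(S['r']);cmd=np.array(S['cmd']);bx=S['bx']
knots=[(S['t'],cmd),(S['t']+.05,cmd)]+[(S['t']+.05+(i+1)/12,np.array(c)) for i,c in enumerate(S['rows'])]
kt=[k[0] for k in knots];kc=np.array([k[1] for k in knots])
t=S['t']
if S['T0'] is None: S['T0']=st['t'];y=v=fb=0.;cmd=np.array(S['tgt'])
else:
    while t<st['t']-1e-6:
        c=np.array([np.interp(t+DT,kt,kc[:,j]) for j in(0,1)])
        y,v,rr,X=step(y,v,fb,rr,c,bx)
        F=np.eye(3)+DT*np.array([[0,1,0],[(X/.14-K)/M,-B/M,1/M],[0,0,0]])
        P=F@P@F.T+np.diag([1e-10,(.02**2)*DT,(.08**2)*DT]);t+=DT
    cmd=kc[-1]
xs_pred=rr[0]+bx+g(rr[1]-y)
gs=S0+RT@np.array([max(0,xs_pred),y])
fit=dish('scene',st,dep,RS,guess=gs);m=RT.T@(fit[0][:2]-S0)
inn=m[1]-y;H=np.array([0,1,0]);Kg=P[:,0]/(P[0,0]+.0005**2)
dx=Kg*inn;y,v,fb=y+dx[0],v+dx[1],fb+dx[2];P=P-np.outer(Kg,P[0])
print(f"t {st['t']:.2f} ph {st['t']-S['T0']:.2f} innov {inn*1e3:.1f} meas x {m[0]*1e3:.1f} y {m[1]*1e3:.1f} fit {fit[1]} {fit[2]*1e3:.1f} | y {y*1e3:.1f} v {v*1e3:.1f} fb {fb:.2f}")
print('roller meas',r,'model',rr,'cmd',cmd,'force fx',RT.T@st['force'][:2],'z',st['tool_pos'][2])
d=r[1]-y;xs_mod=r[0]+bx+g(d)
if m[0]>.003: bx=float(np.clip(bx+.5*(m[0]-xs_mod),-.006,.006))
print(f"d {d*1e3:.1f} xs_model {xs_mod*1e3:.1f} X {125*m[0]:.2f} bx {bx*1e3:.1f}")
S['T0']+=sh
# plan
t=st['t'];sy,sv,sr=y,v,r.copy();sc=cmd.copy()
for i in range(6): sy,sv,sr,X=step(sy,sv,fb,sr,sc,bx)
t+=.05;rows=[]
Xc=S['val'] if S['val'] else 0.
for k in range(n):
    ph,yr,vr,ar=ref(t+1/24-S['T0'])
    w=2.0 if ph==0 else 2.6
    u=M*(ar+2*w*(vr-sv)+w*w*(yr-sy))+K*sy+B*sv-fb
    if ph==0:
        dd=DL;Xw=np.clip(-u*g(dd)/dd,.4,5.2);Xc=Xc+np.clip(Xw-Xc,-.3,.3)
    else:
        Xc=Xc+np.clip(XN-Xc,-.15,.15);ta=np.clip(-u/max(Xc,2),-.36,.36);dd=.14*ta/np.sqrt(1+ta*ta)
    ty=sy+sv/12+dd;tx=Xc/125-bx-g(dd)
    new=np.array([tx,ty]);old=sc.copy()
    new=old+np.clip(new-old,-.012,.012)
    base=cmd;nw=np.round(RT@(new-base)/.2,3);new=base+RT.T@nw*.2
    for j in range(10): sy,sv,sr,X=step(sy,sv,fb,sr,old+(new-old)*(j+1)/10,bx)
    sc=new;t+=1/12;rows.append(list(new));print([1,float(nw[0]),float(nw[1]),0,0],f'y {sy*1e3:.0f} v {sv*1e3:.0f} d {1e3*(sr[1]-sy):.0f} X {X:.1f}')
S.update(t=st['t'],cmd=list(cmd),rows=rows,x=[y,v,fb],P=P.tolist(),bx=bx,r=list(r),val=float(Xc))
json.dump(S,open('S.json','w'))
print('end ref',ref(t-S['T0']))
E
python3 ctl.py init
```

```text
disp [ 0.0001 -0.0002] r [-0.1623  0.0457] force [ 0.4149  0.4913 -3.1186]
approach norm [0.127 0.008]
```

send_rows(
  plan=[
    [[1, 0.03, 0.002, 0, 0], [1, 0.07, 0.004, 0, 0], [1, 0.105, 0.007, 0, 0], [1, 0.12, 0.008, 0, 0], [1, 0.127, 0.008, 0, 0], [1, 0.127, 0.008, 0, 0], [1, 0.127, 0.008, 0, 0]],
  ],
)

```text
t: 5.88
tool_pos: [0.5102, 0.0627, 0.1134]
orientation: [-2.076, -2.357, 0.001]
force: [-0.2, 1.1, -3.0]
opening: 0.0235
gripper_force: 45.0
```

```bash
python3 ctl.py 6
```

```text
t 5.88 ph 0.00 innov 0.1 meas x -0.2 y 0.1 fit 155 1.0 | y 0.0 v 0.0 fb 0.00
roller meas [-0.1374  0.0431] model [-0.1623  0.0457] cmd [-0.1369  0.044 ] force fx [-0.0644  1.1657] z 0.11339569629181746
d 43.1 xs_model -4.2 X -0.03 bx 0.0
[1, 0.032, 0.004, 0, 0] y 0 v -0 d 44 X 0.0
[1, 0.039, 0.005, 0, 0] y -0 v -1 d 44 X 0.4
[1, 0.047, 0.006, 0, 0] y -0 v -4 d 44 X 0.6
[1, 0.055, 0.005, 0, 0] y -1 v -7 d 44 X 0.8
[1, 0.062, 0.002, 0, 0] y -1 v -11 d 45 X 0.9
[1, 0.069, -0.003, 0, 0] y -2 v -15 d 45 X 1.1
end ref (0, np.float64(-0.0038027603919099655), np.float64(-0.01856494927101088), np.float64(-0.052353845810643194))
```

send_rows(
  plan=[
    [[1, 0.012, 0.003, 0, 0], [1, 0.024, 0.004, 0, 0], [1, 0.036, 0.005, 0, 0], [1, 0.048, 0.005, 0, 0], [1, 0.06, 0.003, 0, 0], [1, 0.069, -0.003, 0, 0]],
  ],
)

```text
t: 6.43
tool_pos: [0.5243, 0.0622, 0.1136]
orientation: [-2.076, -2.358, 0.0]
force: [-0.8, -0.2, -1.8]
opening: 0.0241
gripper_force: 45.0
```

```bash
python3 - <<'E'
import json,numpy as np
S=json.load(open('S.json'));c,s=np.cos(.13),np.sin(.13);RT=np.array([[c,-s],[s,c]])
S['rows']=[list(np.array(S['cmd'])+RT.T@np.array(q)*.2) for q in[(.012,.003),(.024,.004),(.036,.005),(.048,.005),(.06,.003),(.069,-.003)]]
json.dump(S,open('S.json','w'))
E
python3 ctl.py 6
```

```text
t 6.43 ph 0.55 innov -0.2 meas x 7.9 y -1.5 fit 156 1.0 | y -1.5 v -11.8 fb -0.00
roller meas [-0.1235  0.0408] model [-0.1242  0.0423] cmd [-0.1233  0.0416] force fx [-0.8092 -0.0596] z 0.11360633374318464
d 42.3 xs_model 10.0 X 0.98 bx -1.1
[1, 0.018, -0.003, 0, 0] y -4 v -19 d 45 X 1.3
[1, 0.026, -0.011, 0, 0] y -5 v -25 d 45 X 1.5
[1, 0.03, -0.022, 0, 0] y -8 v -31 d 45 X 1.6
[1, 0.035, -0.036, 0, 0] y -11 v -36 d 46 X 1.7
[1, 0.041, -0.052, 0, 0] y -14 v -41 d 46 X 1.8
[1, 0.047, -0.069, 0, 0] y -18 v -45 d 46 X 1.9
end ref (0, np.float64(-0.021664932387101567), np.float64(-0.04466103581397722), np.float64(-0.03419026665184875))
```

Works well; contact made gently. Continue.

send_rows(
  plan=[
    [[1, 0.018, -0.003, 0, 0], [1, 0.026, -0.011, 0, 0], [1, 0.03, -0.022, 0, 0], [1, 0.035, -0.036, 0, 0], [1, 0.041, -0.052, 0, 0], [1, 0.047, -0.069, 0, 0]],
  ],
)

```text
t: 6.98
tool_pos: [0.5334, 0.048, 0.1135]
orientation: [-2.076, -2.357, 0.0]
force: [-2.8, 0.5, -3.2]
opening: 0.0239
gripper_force: 45.0
```

```bash
python3 ctl.py 6
```

```text
t 6.98 ph 1.10 innov 0.9 meas x 14.7 y -16.6 fit 156 0.9 | y -16.6 v -42.5 fb 0.01
roller meas [-0.1163  0.0255] model [-0.1161  0.0285] cmd [-0.1158  0.0267] force fx [-2.7317  0.8129] z 0.11351663829970388
d 42.1 xs_model 16.2 X 1.84 bx -1.8
[1, 0.019, -0.024, 0, 0] y -23 v -46 d 46 X 2.1
[1, 0.027, -0.042, 0, 0] y -27 v -49 d 46 X 2.3
[1, 0.034, -0.062, 0, 0] y -31 v -51 d 46 X 2.4
[1, 0.04, -0.083, 0, 0] y -35 v -52 d 46 X 2.5
[1, 0.047, -0.105, 0, 0] y -39 v -52 d 46 X 2.6
[1, 0.054, -0.126, 0, 0] y -44 v -52 d 46 X 2.7
end ref (0, np.float64(-0.04912118562155619), np.float64(-0.050730792239526534), np.float64(0.013664859862498558))
```

send_rows(
  plan=[
    [[1, 0.019, -0.024, 0, 0], [1, 0.027, -0.042, 0, 0], [1, 0.034, -0.062, 0, 0], [1, 0.04, -0.083, 0, 0], [1, 0.047, -0.105, 0, 0], [1, 0.054, -0.126, 0, 0]],
  ],
)

```text
t: 7.53
tool_pos: [0.5443, 0.0227, 0.1136]
orientation: [-2.076, -2.357, 0.0]
force: [-2.2, 0.0, -2.3]
opening: 0.0241
gripper_force: 45.0
```

```bash
sed -i 's/TAU,DT=4.2,18.,3.,.05/TAU,DT=4.2,18.,3.,.02/' ctl.py; python3 ctl.py 6
```

```text
t 7.53 ph 1.65 innov -0.5 meas x 21.9 y -44.6 fit 161 0.9 | y -44.6 v -53.6 fb 0.00
roller meas [-0.1087 -0.001 ] model [-0.1084  0.0009] cmd [-0.1083  0.0003] force fx [-2.2288  0.307 ] z 0.11357154690434577
d 43.5 xs_model 22.5 X 2.73 bx -2.1
[1, 0.01, -0.039, 0, 0] y -51 v -50 d 45 X 2.9
[1, 0.018, -0.058, 0, 0] y -56 v -47 d 44 X 3.0
[1, 0.025, -0.076, 0, 0] y -59 v -43 d 44 X 3.2
[1, 0.032, -0.092, 0, 0] y -63 v -39 d 44 X 3.3
[1, 0.038, -0.107, 0, 0] y -66 v -35 d 44 X 3.4
[1, 0.044, -0.12, 0, 0] y -68 v -31 d 44 X 3.5
end ref (0, np.float64(-0.07272449665620043), np.float64(-0.031670983845923095), np.float64(0.05038565611851372))
```

send_rows(
  plan=[
    [[1, 0.01, -0.039, 0, 0], [1, 0.018, -0.058, 0, 0], [1, 0.025, -0.076, 0, 0], [1, 0.032, -0.092, 0, 0], [1, 0.038, -0.107, 0, 0], [1, 0.044, -0.12, 0, 0]],
  ],
)

```text
t: 8.08
tool_pos: [0.5531, -0.0011, 0.1135]
orientation: [-2.076, -2.357, 0.0]
force: [-3.0, 0.9, -3.0]
opening: 0.0235
gripper_force: 45.0
```

```bash
python3 ctl.py 6
```

```text
t 8.08 ph 2.20 innov -0.3 meas x 27.6 y -68.8 fit 161 0.9 | y -68.8 v -31.5 fb -0.00
roller meas [-0.1031 -0.0258] model [-0.1028 -0.0242] cmd [-0.1027 -0.0246] force fx [-2.8931  1.2742] z 0.11353549933077534
d 43.0 xs_model 28.0 X 3.45 bx -2.3
[1, 0.006, -0.02, 0, 0] y -72 v -24 d 44 X 3.6
[1, 0.01, -0.028, 0, 0] y -74 v -19 d 44 X 3.6
[1, 0.015, -0.035, 0, 0] y -76 v -15 d 44 X 3.7
[1, 0.018, -0.039, 0, 0] y -77 v -11 d 44 X 3.8
[1, 0.022, -0.042, 0, 0] y -77 v -7 d 44 X 3.9
[1, 0.026, -0.044, 0, 0] y -78 v -4 d 44 X 4.0
end ref (0, np.float64(-0.08239597695510659), np.float64(-0.004832608619067633), np.float64(0.03514624450231103))
```

send_rows(
  plan=[
    [[1, 0.006, -0.02, 0, 0], [1, 0.01, -0.028, 0, 0], [1, 0.015, -0.035, 0, 0], [1, 0.018, -0.039, 0, 0], [1, 0.022, -0.042, 0, 0], [1, 0.026, -0.044, 0, 0]],
  ],
)

```text
t: 8.63
tool_pos: [0.5582, -0.0096, 0.1135]
orientation: [-2.076, -2.357, 0.0]
force: [-3.3, 1.3, -3.2]
opening: 0.0238
gripper_force: 45.0
```

```bash
python3 ctl.py 6
```

```text
t 8.63 ph 2.75 innov -0.3 meas x 31.4 y -78.1 fit 166 1.0 | y -78.1 v -4.5 fb -0.00
roller meas [-0.0991 -0.0349] model [-0.0988 -0.0339] cmd [-0.0987 -0.034 ] force fx [-3.1498  1.7015] z 0.11353365968806857
d 43.3 xs_model 31.7 X 3.92 bx -2.5
[1, 0.007, -0.002, 0, 0] y -78 v -1 d 44 X 4.1
[1, 0.014, -0.001, 0, 0] y -78 v -0 d 44 X 4.3
[1, 0.021, 0.007, 0, 0] y -79 v -1 d 45 X 4.4
[1, 0.025, -0.002, 0, 0] y -79 v -3 d 44 X 4.6
[1, 0.03, -0.013, 0, 0] y -79 v -3 d 42 X 4.7
[1, 0.034, -0.021, 0, 0] y -79 v -3 d 40 X 4.9
end ref (1, np.float64(-0.08281733249999221), np.float64(0.0), np.float64(0.0))
```

send_rows(
  plan=[
    [[1, 0.007, -0.002, 0, 0], [1, 0.014, -0.001, 0, 0], [1, 0.021, 0.007, 0, 0], [1, 0.025, -0.002, 0, 0], [1, 0.03, -0.013, 0, 0], [1, 0.034, -0.021, 0, 0]],
  ],
)

```text
t: 9.18
tool_pos: [0.5651, -0.0138, 0.1135]
orientation: [-2.076, -2.358, 0.0]
force: [-4.9, 1.3, -3.5]
opening: 0.0238
gripper_force: 45.0
```

```bash
python3 ctl.py 6
```

```text
t 9.18 ph 3.30 innov -1.5 meas x 38.3 y -80.7 fit 164 1.0 | y -80.7 v -7.5 fb -0.02
roller meas [-0.0929 -0.0399] model [-0.0926 -0.0388] cmd [-0.0925 -0.0391] force fx [-4.6478  1.8926] z 0.11352688615675169
d 40.8 xs_model 38.5 X 4.79 bx -2.6
[1, 0.004, -0.03, 0, 0] y -82 v -6 d 37 X 5.0
[1, 0.004, -0.029, 0, 0] y -82 v -3 d 37 X 5.0
[1, 0.006, -0.023, 0, 0] y -82 v -1 d 38 X 5.0
[1, 0.006, -0.018, 0, 0] y -82 v -0 d 39 X 5.0
[1, 0.006, -0.017, 0, 0] y -82 v -0 d 40 X 5.0
[1, 0.006, -0.017, 0, 0] y -82 v -0 d 40 X 5.0
end ref (1, np.float64(-0.08281733249999221), np.float64(0.0), np.float64(0.0))
```

send_rows(
  plan=[
    [[1, 0.004, -0.03, 0, 0], [1, 0.004, -0.029, 0, 0], [1, 0.006, -0.023, 0, 0], [1, 0.006, -0.018, 0, 0], [1, 0.006, -0.017, 0, 0], [1, 0.006, -0.017, 0, 0]],
  ],
)

```text
t: 9.73
tool_pos: [0.5661, -0.0169, 0.1135]
orientation: [-2.076, -2.357, 0.0]
force: [-5.4, 1.0, -3.1]
opening: 0.0239
gripper_force: 45.0
```

```bash
python3 ctl.py 6 0.5
```

```text
t 9.73 ph 3.85 innov -2.3 meas x 38.9 y -84.6 fit 164 0.9 | y -84.5 v -6.9 fb -0.03
roller meas [-0.0922 -0.0431] model [-0.0917 -0.0426] cmd [-0.0917 -0.0426] force fx [-5.2053  1.7301] z 0.11354616809607579
d 41.4 xs_model 38.9 X 4.86 bx -2.6
[1, -0.001, -0.037, 0, 0] y -85 v -4 d 36 X 5.0
[1, 0.0, -0.033, 0, 0] y -85 v -0 d 36 X 5.0
[1, 0.002, -0.022, 0, 0] y -85 v 2 d 38 X 5.0
[1, 0.002, -0.016, 0, 0] y -85 v 2 d 39 X 5.0
[1, 0.002, -0.013, 0, 0] y -85 v 2 d 40 X 5.0
[1, 0.002, -0.013, 0, 0] y -85 v 2 d 40 X 5.0
end ref (1, np.float64(-0.08281733249999221), np.float64(0.0), np.float64(-0.0))
```

send_rows(
  plan=[
    [[1, -0.001, -0.037, 0, 0], [1, 0.0, -0.033, 0, 0], [1, 0.002, -0.022, 0, 0], [1, 0.002, -0.016, 0, 0], [1, 0.002, -0.013, 0, 0], [1, 0.002, -0.013, 0, 0]],
  ],
)

```text
t: 10.28
tool_pos: [0.5665, -0.0194, 0.1135]
orientation: [-2.076, -2.357, 0.0]
force: [-4.1, 0.5, -2.6]
opening: 0.0237
gripper_force: 45.0
```

```bash
sed -i 's/(.08\*\*2)/(.25**2)/' ctl.py; python3 ctl.py 6
```

```text
t 10.28 ph 3.90 innov 1.7 meas x 40.2 y -83.2 fit 163 0.9 | y -83.2 v 6.9 fb -0.01
roller meas [-0.0922 -0.0456] model [-0.0917 -0.0452] cmd [-0.0917 -0.0452] force fx [-4.0514  0.9948] z 0.11353741829574415
d 37.5 xs_model 40.1 X 5.02 bx -2.5
[1, 0.001, 0.029, 0, 0] y -82 v 5 d 42 X 5.0
[1, 0.0, 0.027, 0, 0] y -82 v 2 d 42 X 5.0
[1, -0.001, 0.019, 0, 0] y -82 v -0 d 41 X 5.0
[1, -0.002, 0.014, 0, 0] y -82 v -1 d 40 X 5.0
[1, -0.002, 0.012, 0, 0] y -82 v -1 d 39 X 5.0
[1, -0.002, 0.012, 0, 0] y -82 v -1 d 39 X 5.0
end ref (1, np.float64(-0.08281733249999221), np.float64(0.0), np.float64(-0.0))
```

send_rows(
  plan=[
    [[1, 0.001, 0.029, 0, 0], [1, 0.0, 0.027, 0, 0], [1, -0.001, 0.019, 0, 0], [1, -0.002, 0.014, 0, 0], [1, -0.002, 0.012, 0, 0], [1, -0.002, 0.012, 0, 0]],
  ],
)

```text
t: 10.83
tool_pos: [0.5661, -0.0171, 0.1135]
orientation: [-2.076, -2.357, 0.0]
force: [-5.5, 0.8, -4.1]
opening: 0.0239
gripper_force: 45.0
```

```bash
sed -i 's/else 2.6/else 2.2/' ctl.py; python3 ctl.py 5 0.3
```

```text
t 10.83 ph 4.45 innov -2.8 meas x 38.7 y -85.0 fit 165 1.0 | y -85.0 v -9.4 fb -0.06
roller meas [-0.0923 -0.0433] model [-0.0918 -0.0428] cmd [-0.0918 -0.0428] force fx [-5.2949  1.5468] z 0.11351536531518278
d 41.7 xs_model 38.8 X 4.83 bx -2.6
[1, -0.0, -0.044, 0, 0] y -86 v -7 d 36 X 5.0
[1, 0.001, -0.041, 0, 0] y -87 v -2 d 36 X 5.0
[1, 0.002, -0.031, 0, 0] y -87 v 1 d 37 X 5.0
[1, 0.003, -0.024, 0, 0] y -86 v 2 d 39 X 5.0
[1, 0.003, -0.02, 0, 0] y -86 v 2 d 39 X 5.0
end ref (1, np.float64(-0.08281733249999221), np.float64(0.0), np.float64(-0.0))
```

send_rows(
  plan=[
    [[1, 0, -0.044, 0, 0], [1, 0.001, -0.041, 0, 0], [1, 0.002, -0.031, 0, 0], [1, 0.003, -0.024, 0, 0], [1, 0.003, -0.02, 0, 0]],
  ],
)

```text
t: 11.3
tool_pos: [0.5667, -0.021, 0.1135]
orientation: [-2.076, -2.357, 0.0]
force: [-4.8, 1.6, -4.0]
opening: 0.0236
gripper_force: 45.0
```

```bash
sed -i 's/^M,K,B,TAU,DT=4.2/M,K,B,TAU,DT=3.7/' ctl.py; echo "open('log.txt','a').write(json.dumps([st['t'],list(r),list(m),list(cmd),rows,bx])+chr(10))">>ctl.py; python3 ctl.py 5
```

```text
t 11.30 ph 4.62 innov 1.0 meas x 40.1 y -84.8 fit 164 0.9 | y -84.8 v 6.8 fb -0.04
roller meas [-0.0922 -0.0473] model [-0.0917 -0.0469] cmd [-0.0917 -0.0468] force fx [-4.521   2.1595] z 0.1135362532659259
d 37.5 xs_model 40.1 X 5.02 bx -2.6
[1, -0.0, 0.021, 0, 0] y -84 v 5 d 41 X 5.0
[1, -0.001, 0.021, 0, 0] y -84 v 3 d 41 X 5.0
[1, -0.003, 0.005, 0, 0] y -83 v 2 d 38 X 5.0
[1, -0.006, -0.012, 0, 0] y -83 v 4 d 35 X 5.0
[1, -0.007, -0.024, 0, 0] y -83 v 8 d 32 X 5.0
end ref (2, np.float64(-0.08180707975435143), np.float64(0.010037549311796278), np.float64(0.061788382900863595))
```

send_rows(
  plan=[
    [[1, 0, 0.021, 0, 0], [1, -0.001, 0.021, 0, 0], [1, -0.003, 0.005, 0, 0], [1, -0.006, -0.012, 0, 0], [1, -0.007, -0.024, 0, 0]],
  ],
)

```text
t: 11.77
tool_pos: [0.5653, -0.026, 0.1135]
orientation: [-2.076, -2.358, 0.0]
force: [-4.5, 0.7, -2.9]
opening: 0.0238
gripper_force: 45.0
```

```bash
python3 ctl.py 5
```

```text
t 11.77 ph 5.08 innov -0.7 meas x 39.9 y -83.4 fit 163 0.9 | y -83.4 v 5.7 fb -0.05
roller meas [-0.0943 -0.052 ] model [-0.0937 -0.0512] cmd [-0.0937 -0.0514] force fx [-4.3566  1.2461] z 0.11352428990637567
d 31.4 xs_model 39.6 X 4.98 bx -2.4
[1, -0.003, -0.019, 0, 0] y -82 v 15 d 27 X 5.0
[1, -0.005, -0.021, 0, 0] y -80 v 23 d 25 X 5.0
[1, -0.007, -0.015, 0, 0] y -78 v 31 d 24 X 5.0
[1, -0.009, -0.006, 0, 0] y -75 v 38 d 23 X 5.0
[1, -0.011, 0.007, 0, 0] y -72 v 45 d 22 X 5.0
end ref (2, np.float64(-0.06930855997199814), np.float64(0.043831384435032206), np.float64(0.06677838392793278))
```

send_rows(
  plan=[
    [[1, -0.003, -0.019, 0, 0], [1, -0.005, -0.021, 0, 0], [1, -0.007, -0.015, 0, 0], [1, -0.009, -0.006, 0, 0], [1, -0.011, 0.007, 0, 0]],
  ],
)

```text
t: 12.23
tool_pos: [0.5631, -0.0246, 0.1135]
orientation: [-2.076, -2.357, 0.0]
force: [-5.0, 1.0, -3.9]
opening: 0.0238
gripper_force: 45.0
```

```bash
python3 ctl.py 5
```

```text
t 12.23 ph 5.55 innov -5.3 meas x 38.7 y -77.2 fit 166 1.0 | y -77.2 v 25.7 fb -0.15
roller meas [-0.0962 -0.0504] model [-0.0957 -0.0501] cmd [-0.0957 -0.0497] force fx [-4.803   1.6789] z 0.11351311546765944
d 26.8 xs_model 38.8 X 4.84 bx -2.5
[1, 0.001, -0.06, 0, 0] y -73 v 36 d 13 X 5.0
[1, -0.0, -0.053, 0, 0] y -70 v 49 d 9 X 5.0
[1, -0.004, -0.019, 0, 0] y -65 v 60 d 11 X 5.0
[1, -0.008, 0.016, 0, 0] y -60 v 66 d 12 X 5.0
[1, -0.012, 0.049, 0, 0] y -54 v 70 d 13 X 5.0
end ref (2, np.float64(-0.04347811823313507), np.float64(0.062024692296234356), np.float64(0.0052965401711776))
```

```bash
cat > fit.py <<'E'
import json,numpy as np
from scipy.optimize import least_squares
c,s=np.cos(.13),np.sin(.13);RT=np.array([[c,-s],[s,c]])
g=lambda d:np.sqrt(.14**2-d**2)
# t, xmeas, ymeas, r_meas, rows sent after
D=[(5.88,-.2,.1,(-.1374,.0431),[(.012,.003),(.024,.004),(.036,.005),(.048,.005),(.06,.003),(.069,-.003)]),
(6.43,7.9,-1.5,(-.1235,.0408),[(.018,-.003),(.026,-.011),(.03,-.022),(.035,-.036),(.041,-.052),(.047,-.069)]),
(6.98,14.7,-16.6,(-.1163,.0255),[(.019,-.024),(.027,-.042),(.034,-.062),(.04,-.083),(.047,-.105),(.054,-.126)]),
(7.53,21.9,-44.6,(-.1087,-.001),[(.01,-.039),(.018,-.058),(.025,-.076),(.032,-.092),(.038,-.107),(.044,-.12)]),
(8.08,27.6,-68.8,(-.1031,-.0258),[(.006,-.02),(.01,-.028),(.015,-.035),(.018,-.039),(.022,-.042),(.026,-.044)]),
(8.63,31.4,-78.1,(-.0991,-.0349),[(.007,-.002),(.014,-.001),(.021,.007),(.025,-.002),(.03,-.013),(.034,-.021)]),
(9.18,38.3,-80.7,(-.0929,-.0399),[(.004,-.03),(.004,-.029),(.006,-.023),(.006,-.018),(.006,-.017),(.006,-.017)]),
(9.73,38.9,-84.6,(-.0922,-.0431),[(-.001,-.037),(0,-.033),(.002,-.022),(.002,-.016),(.002,-.013),(.002,-.013)]),
(10.28,40.2,-83.2,(-.0922,-.0456),[(.001,.029),(0,.027),(-.001,.019),(-.002,.014),(-.002,.012),(-.002,.012)]),
(10.83,38.7,-85.0,(-.0923,-.0433),[(0,-.044),(.001,-.041),(.002,-.031),(.003,-.024),(.003,-.02)])]
for l in open('log.txt'):
    t,r,m,cmd,rows,bx=json.loads(l);cmd=np.array(cmd)
    D.append((t,m[0]*1e3,m[1]*1e3,r,[RT@(np.array(q)-cmd)/.2 for q in rows]))
n=len(D);dt=1/240
def seg(k,y,v,p):
    M,dd,bx,fr,Ks,nu=p[:6];r0=np.array(D[k][3]);T=D[k+1][0]-D[k][0]
    kt=np.r_[0,.05,.05+np.arange(1,len(D[k][4])+1)/12];kc=np.array([r0,r0]+[r0+RT.T@np.array(q)*.2 for q in D[k][4]])
    off=np.array(D[k+1][3])-kc[-1]
    kc=kc+off*(kt/kt[-1])[:,None]
    N=int(round(T/dt));tt=(np.arange(N)+.5)*dt
    rx=np.interp(tt,kt,kc[:,0]);ry=np.interp(tt,kt,kc[:,1])+dd
    for i in range(N):
        d=ry[i]-y;X=125*max(0,rx[i]+bx+g(d))
        v+=dt*(-Ks*y-nu*v-fr*np.tanh(v/.002)-X*d/g(d))/M;y+=v*dt
    return y,v
def res(q):
    p=q[:6];z=q[6:].reshape(n,2);e=[]
    for k in range(n):
        d=D[k][3][1]+p[1]-z[k,0]
        e.append((z[k,0]-D[k][2]/1e3)/.0004)
        if k>0:e.append((D[k][3][0]+p[2]+g(d)-D[k][1]/1e3)/.0006)
        if k<n-1:
            y,v=seg(k,*z[k],p);e+=[(z[k+1,0]-y)/.0003,(z[k+1,1]-v)/.002]
    e+=[z[0,1]/.0005]+list((p-[4.2,0,-.002,.05,18,3])/[.5,.003,.003,.02,.4,.5])
    return np.array(e)
z0=np.array([[d[2]/1e3,0] for d in D]);z0[:,1]=np.gradient(z0[:,0],[d[0] for d in D])
S=least_squares(res,np.r_[4.2,0,-.002,.05,18,3,z0.ravel()],x_scale=np.r_[.3,.001,.001,.02,.5,.5,np.tile([.001,.01],n)])
np.set_printoptions(suppress=True,precision=4)
sd=np.sqrt(np.diag(np.linalg.inv(S.jac.T@S.jac)))[:6]
print('M dd bx fr K nu',S.x[:6],'sd',sd,'cost',S.cost,len(S.fun))
z=S.x[6:].reshape(n,2)
for k in range(n):print(D[k][0],(z[k]*1e3).round(1),'meas',round(D[k][2],1),'d',round(1e3*(D[k][3][1]+S.x[1]-z[k,0]),1))
E
python3 fit.py
```

```text
M dd bx fr K nu [ 4.1417  0.0025 -0.0017  0.0516 18.1162  2.8609] sd [0.1967 0.0008 0.0003 0.0105 0.3648 0.2895] cost 10.819605789380319 56
5.88 [-0.1 -0. ] meas 0.1 d 45.6
6.43 [ -1.1 -10.5] meas -1.5 d 44.4
6.98 [-16.4 -43.8] meas -16.6 d 44.4
7.53 [-44.5 -53.2] meas -44.6 d 46.0
8.08 [-68.7 -31.1] meas -68.8 d 45.4
8.63 [-78.3  -6.5] meas -78.1 d 45.8
9.18 [-80.9  -8.3] meas -80.7 d 43.5
9.73 [-84.1  -1.9] meas -84.6 d 43.4
10.28 [-83.3   2.4] meas -83.2 d 40.2
10.83 [-85.   -5.3] meas -85.0 d 44.2
11.3 [-84.8   3.5] meas -84.8 d 40.0
11.7667 [-84.2   0. ] meas -83.4 d 34.7
12.2333 [-76.7  32.9] meas -77.2 d 28.9
```

```bash
sed -i -e "s/^M,K,B,TAU,DT=3.7/M,K,B,TAU,DT=4.14/" -e "s/^r=RT.T@(st\['tool_pos'\]\[:2\]-C0)/r=RT.T@(st['tool_pos'][:2]-C0)+[0,.0025]/" -e 's/(.25\*\*2)/(.04**2)/' ctl.py; python3 - <<'E'
import json
S=json.load(open('S.json'));S['cmd'][1]+=.0025;S['r'][1]+=.0025;S['rows']=[];S['x']=[-.0767,.0329,0];S['bx']=-.0017
S['P']=[[9e-8,0,0],[0,4e-6,0],[0,0,4e-4]];json.dump(S,open('S.json','w'))
E
cp log.txt log1.txt; python3 ctl.py 5
```

```text
t 12.28 ph 5.60 innov -0.6 meas x 39.0 y -75.6 fit 163 0.9 | y -75.2 v 34.0 fb -0.00
roller meas [-0.0962 -0.0472] model [-0.0957 -0.0473] cmd [-0.0957 -0.0472] force fx [-4.1262  1.4089] z 0.11348184884774078
d 28.0 xs_model 39.3 X 4.88 bx -1.8
[1, -0.003, -0.049, 0, 0] y -70 v 44 d 15 X 5.0
[1, -0.005, -0.028, 0, 0] y -66 v 55 d 13 X 5.0
[1, -0.009, 0.008, 0, 0] y -61 v 64 d 14 X 5.0
[1, -0.013, 0.043, 0, 0] y -55 v 68 d 16 X 5.0
[1, -0.017, 0.075, 0, 0] y -50 v 70 d 17 X 5.0
end ref (2, np.float64(-0.0403735722795468), np.float64(0.062090916716071656), np.float64(-0.002649683501397707))
```

```bash
python3 - <<'E'
import json
S=json.load(open('S.json'));S['rows']=[];json.dump(S,open('S.json','w'))
E
python3 ctl.py 5 0.22
```

```text
t 12.33 ph 5.65 innov -0.6 meas x 39.6 y -74.1 fit 161 0.9 | y -73.7 v 33.7 fb -0.00
roller meas [-0.0962 -0.0474] model [-0.0957 -0.0472] cmd [-0.0957 -0.0472] force fx [-3.8308  2.1422] z 0.11352486482856917
d 26.3 xs_model 39.5 X 4.95 bx -1.8
[1, -0.004, -0.002, 0, 0] y -69 v 42 d 21 X 5.0
[1, -0.007, 0.008, 0, 0] y -65 v 47 d 19 X 5.0
[1, -0.01, 0.024, 0, 0] y -61 v 52 d 18 X 5.0
[1, -0.013, 0.042, 0, 0] y -56 v 56 d 17 X 5.0
[1, -0.016, 0.061, 0, 0] y -51 v 59 d 16 X 5.0
end ref (2, np.float64(-0.05083755170722299), np.float64(0.06025782031800334), np.float64(0.024014552711763976))
```

send_rows(
  plan=[
    [[1, -0.004, -0.002, 0, 0], [1, -0.007, 0.008, 0, 0], [1, -0.01, 0.024, 0, 0], [1, -0.013, 0.042, 0, 0], [1, -0.016, 0.061, 0, 0]],
  ],
)

```text
t: 12.8
tool_pos: [0.5599, -0.0123, 0.1135]
orientation: [-2.076, -2.357, 0.0]
force: [-5.3, 0.5, -4.7]
opening: 0.024
gripper_force: 45.0
```

```bash
python3 ctl.py 5
```

```text
t 12.80 ph 5.90 innov -3.7 meas x 39.0 y -54.6 fit 166 1.1 | y -54.5 v 48.5 fb -0.00
roller meas [-0.0978 -0.0352] model [-0.0973 -0.035 ] cmd [-0.0973 -0.0347] force fx [-5.1671  1.1387] z 0.11354590017815179
d 19.3 xs_model 39.1 X 4.88 bx -1.8
[1, -0.001, -0.013, 0, 0] y -48 v 53 d 11 X 5.0
[1, -0.004, 0.012, 0, 0] y -43 v 58 d 10 X 5.0
[1, -0.007, 0.042, 0, 0] y -38 v 60 d 11 X 5.0
[1, -0.011, 0.072, 0, 0] y -33 v 59 d 12 X 5.0
[1, -0.014, 0.097, 0, 0] y -28 v 57 d 13 X 5.0
end ref (2, np.float64(-0.02274465752444857), np.float64(0.05455108140813615), np.float64(-0.04669664683835884))
```

send_rows(
  plan=[
    [[1, -0.001, -0.013, 0, 0], [1, -0.004, 0.012, 0, 0], [1, -0.007, 0.042, 0, 0], [1, -0.011, 0.072, 0, 0], [1, -0.014, 0.097, 0, 0]],
  ],
)

```text
t: 13.27
tool_pos: [0.5571, 0.0074, 0.1135]
orientation: [-2.076, -2.357, 0.0]
force: [-5.5, 0.4, -4.7]
opening: 0.024
gripper_force: 45.0
```

```bash
python3 ctl.py 5
```

```text
t 13.27 ph 6.36 innov -1.1 meas x 39.6 y -29.0 fit 160 0.9 | y -29.0 v 53.1 fb -0.01
roller meas [-0.098  -0.0153] model [-0.0976 -0.0155] cmd [-0.0976 -0.0151] force fx [-5.3612  1.0917] z 0.11353478725877786
d 13.7 xs_model 39.5 X 4.95 bx -1.7
[1, -0.004, 0.021, 0, 0] y -22 v 48 d 11 X 5.0
[1, -0.006, 0.041, 0, 0] y -19 v 43 d 11 X 5.0
[1, -0.009, 0.057, 0, 0] y -15 v 37 d 11 X 5.0
[1, -0.01, 0.07, 0, 0] y -12 v 31 d 11 X 5.0
[1, -0.012, 0.078, 0, 0] y -10 v 24 d 11 X 5.0
end ref (2, np.float64(-0.004066264741380235), np.float64(0.02315450776249878), np.float64(-0.07573222433950258))
```

send_rows(
  plan=[
    [[1, -0.004, 0.021, 0, 0], [1, -0.006, 0.041, 0, 0], [1, -0.009, 0.057, 0, 0], [1, -0.01, 0.07, 0, 0], [1, -0.012, 0.078, 0, 0]],
  ],
)

```text
t: 13.73
tool_pos: [0.5547, 0.023, 0.1135]
orientation: [-2.076, -2.358, 0.0]
force: [-5.0, 0.6, -4.0]
opening: 0.0241
gripper_force: 45.0
```

```bash
python3 ctl.py 5
```

```text
t 13.73 ph 6.83 innov 2.2 meas x 39.7 y -8.0 fit 157 1.0 | y -8.0 v 30.5 fb -0.00
roller meas [-0.0984  0.0004] model [-0.0979  0.0004] cmd [-0.0979  0.0007] force fx [-4.8334  1.2438] z 0.1135433671528288
d 8.4 xs_model 39.6 X 4.96 bx -1.7
[1, -0.004, 0.036, 0, 0] y -5 v 20 d 12 X 5.0
[1, -0.004, 0.034, 0, 0] y -3 v 11 d 11 X 5.0
[1, -0.004, 0.021, 0, 0] y -3 v 4 d 8 X 5.0
[1, -0.002, 0.005, 0, 0] y -3 v -0 d 5 X 5.0
[1, -0.0, -0.012, 0, 0] y -3 v -1 d 2 X 5.0
end ref (2, np.float64(-1.959153575481487e-09), np.float64(1.7620615149164032e-06), np.float64(-0.0010558253776836184))
```

send_rows(
  plan=[
    [[1, -0.004, 0.036, 0, 0], [1, -0.004, 0.034, 0, 0], [1, -0.004, 0.021, 0, 0], [1, -0.002, 0.005, 0, 0], [1, 0, -0.012, 0, 0]],
  ],
)

```text
t: 14.2
tool_pos: [0.5548, 0.0199, 0.1135]
orientation: [-2.076, -2.358, 0.0]
force: [-4.6, -1.4, -5.3]
opening: 0.0234
gripper_force: 45.0
```

```bash
python3 ctl.py 5
```

```text
t 14.20 ph 7.30 innov -0.4 meas x 39.6 y -3.3 fit 160 0.9 | y -3.3 v -2.5 fb -0.00
roller meas [-0.0987 -0.0026] model [-0.0982 -0.0014] cmd [-0.0982 -0.0017] force fx [-4.7269 -0.782 ] z 0.11354531936930116
d 0.7 xs_model 39.6 X 4.95 bx -1.7
[1, 0.002, -0.015, 0, 0] y -4 v -1 d -1 X 5.0
[1, 0.001, -0.012, 0, 0] y -3 v 1 d -1 X 5.0
[1, 0.001, -0.007, 0, 0] y -3 v 2 d 0 X 5.0
[1, 0.0, -0.004, 0, 0] y -3 v 2 d 1 X 5.0
[1, 0.0, -0.003, 0, 0] y -3 v 2 d 1 X 5.0
end ref (3, np.float64(0.0), np.float64(0.0), np.float64(0.0))
```

send_rows(
  plan=[
    [[1, 0.002, -0.015, 0, 0], [1, 0.001, -0.012, 0, 0], [1, 0.001, -0.007, 0, 0], [1, 0, -0.004, 0, 0], [1, 0, -0.003, 0, 0]],
  ],
)

```text
t: 14.67
tool_pos: [0.5548, 0.0194, 0.1136]
orientation: [-2.076, -2.357, 0.0]
force: [-5.1, -0.4, -5.6]
opening: 0.0239
gripper_force: 45.0
```

```bash
python3 ctl.py 5
```

```text
t 14.67 ph 7.76 innov 1.3 meas x 39.4 y -1.7 fit 160 1.1 | y -1.7 v 5.7 fb 0.00
roller meas [-0.0988 -0.0032] model [-0.0983 -0.0023] cmd [-0.0983 -0.0023] force fx [-5.0675  0.2825] z 0.11355457723125946
d -1.4 xs_model 39.5 X 4.93 bx -1.7
[1, -0.002, 0.019, 0, 0] y -1 v 4 d 2 X 5.0
[1, -0.002, 0.018, 0, 0] y -1 v 2 d 2 X 5.0
[1, -0.001, 0.014, 0, 0] y -1 v 1 d 1 X 5.0
[1, -0.001, 0.011, 0, 0] y -1 v 0 d 1 X 5.0
[1, -0.001, 0.009, 0, 0] y -1 v 0 d 0 X 5.0
end ref (3, np.float64(0.0), np.float64(0.0), np.float64(-0.0))
```

send_rows(
  plan=[
    [[1, -0.002, 0.019, 0, 0], [1, -0.002, 0.018, 0, 0], [1, -0.001, 0.014, 0, 0], [1, -0.001, 0.011, 0, 0], [1, -0.001, 0.009, 0, 0]],
  ],
)

```text
t: 15.13
tool_pos: [0.5546, 0.0211, 0.1136]
orientation: [-2.076, -2.358, 0.0]
force: [-3.8, -1.2, -6.6]
opening: 0.024
gripper_force: 45.0
```

```bash
sed -i -e 's/^def step/OFF=np.array([-.0005,-.0007])\ndef step/' -e 's/r=r+(cmd-r)\*DT/r=r+(cmd+OFF-r)*DT/' -e 's/new=np.array(\[tx,ty\]);/new=np.array([tx,ty])-OFF;/' ctl.py; python3 ctl.py 5
```

```text
t 15.13 ph 8.23 innov 0.0 meas x 39.8 y -0.1 fit 158 0.9 | y -0.1 v 1.9 fb 0.00
roller meas [-0.0987 -0.0014] model [-0.0988 -0.0011] cmd [-0.0983 -0.0005] force fx [-3.9079 -0.7192] z 0.11358343521219827
d -1.3 xs_model 39.6 X 4.98 bx -1.6
[1, 0.0, 0.012, 0, 0] y 0 v 2 d 1 X 5.0
[1, 0.0, 0.011, 0, 0] y 0 v 1 d 1 X 5.0
[1, 0.001, 0.009, 0, 0] y 0 v 0 d 0 X 5.0
[1, 0.001, 0.008, 0, 0] y 0 v -0 d 0 X 5.0
[1, 0.001, 0.008, 0, 0] y 0 v -0 d 0 X 5.0
end ref (3, np.float64(0.0), np.float64(0.0), np.float64(-0.0))
```

send_rows(
  plan=[
    [[1, 0, 0.012, 0, 0], [1, 0, 0.011, 0, 0], [1, 0.001, 0.009, 0, 0], [1, 0.001, 0.008, 0, 0], [1, 0.001, 0.008, 0, 0]],
  ],
)

```text
t: 15.6
tool_pos: [0.5549, 0.0226, 0.1136]
orientation: [2.076, 2.358, -0.0]
force: [-6.1, -1.7, -6.8]
opening: 0.0237
gripper_force: 45.0
```

```bash
python3 ctl.py 5; python3 - <<'E'
from h import *
s=telemetry.read_state();print(s['force'],s['wrist_torque'])
E
```

```text
t 15.60 ph 8.70 innov -0.3 meas x 39.9 y -0.0 fit 158 1.0 | y -0.0 v -1.0 fb 0.00
roller meas [-0.0983  0.0001] model [-0.0984  0.0004] cmd [-0.0979  0.0011] force fx [-6.2206 -0.8695] z 0.11360908402197248
d 0.1 xs_model 40.1 X 4.99 bx -1.7
[1, 0.001, -0.004, 0, 0] y -0 v -1 d -0 X 5.0
[1, 0.001, -0.004, 0, 0] y -0 v -0 d -0 X 5.0
[1, 0.001, -0.003, 0, 0] y -0 v 0 d -0 X 5.0
[1, 0.002, -0.01, 0, 0] y -0 v 1 d -1 X 5.0
[1, 0.004, -0.026, 0, 0] y -0 v 2 d -4 X 5.0
end ref (4, np.float64(0.00020903564372263454), np.float64(0.003707238107259524), np.float64(0.04221234505907165))
[-4.22670534 -0.52387591 -6.03105884] [-0.18719896  1.17181024  0.0598707 ]
```

send_rows(
  plan=[
    [[1, 0.001, -0.004, 0, 0], [1, 0.001, -0.004, 0, 0], [1, 0.001, -0.003, 0, 0], [1, 0.002, -0.01, 0, 0], [1, 0.004, -0.026, 0, 0]],
  ],
)

```text
t: 16.07
tool_pos: [0.5556, 0.0177, 0.1136]
orientation: [-2.076, -2.358, 0.0]
force: [-5.0, -0.9, -6.3]
opening: 0.0238
gripper_force: 45.0
```

```bash
python3 ctl.py 5
```

```text
t 16.07 ph 9.16 innov 0.1 meas x 40.2 y 0.1 fit 161 1.0 | y 0.1 v 2.9 fb 0.00
roller meas [-0.0982 -0.0049] model [-0.0982 -0.0046] cmd [-0.0977 -0.0042] force fx [-5.1246 -0.271 ] z 0.11358473170085667
d -5.0 xs_model 40.0 X 5.02 bx -1.6
[1, 0.003, -0.019, 0, 0] y 1 v 8 d -9 X 5.0
[1, 0.006, -0.028, 0, 0] y 2 v 14 d -12 X 5.0
[1, 0.007, -0.031, 0, 0] y 3 v 20 d -14 X 5.0
[1, 0.008, -0.029, 0, 0] y 5 v 28 d -16 X 5.0
[1, 0.008, -0.023, 0, 0] y 8 v 35 d -18 X 5.0
end ref (4, np.float64(0.008750865816407412), np.float64(0.03531569068555172), np.float64(0.07432930239991546))
```

send_rows(
  plan=[
    [[1, 0.003, -0.019, 0, 0], [1, 0.006, -0.028, 0, 0], [1, 0.007, -0.031, 0, 0], [1, 0.008, -0.029, 0, 0], [1, 0.008, -0.023, 0, 0]],
  ],
)

```text
t: 16.53
tool_pos: [0.5573, 0.0126, 0.1136]
orientation: [2.077, 2.357, -0.0]
force: [-4.7, -1.2, -5.2]
opening: 0.0238
gripper_force: 45.0
```

```bash
python3 ctl.py 5
```

```text
t 16.53 ph 9.63 innov -3.9 meas x 40.5 y 3.9 fit 159 1.0 | y 3.9 v 22.8 fb -0.02
roller meas [-0.0971 -0.0102] model [-0.0973 -0.0098] cmd [-0.0968 -0.009 ] force fx [-4.8026 -0.6127] z 0.11362602120890157
d -14.1 xs_model 40.5 X 5.06 bx -1.7
[1, 0.011, -0.038, 0, 0] y 8 v 35 d -24 X 5.0
[1, 0.009, -0.022, 0, 0] y 11 v 46 d -26 X 5.0
[1, 0.004, 0.005, 0, 0] y 15 v 55 d -25 X 5.0
[1, -0.0, 0.034, 0, 0] y 20 v 62 d -24 X 5.0
[1, -0.004, 0.062, 0, 0] y 26 v 65 d -24 X 5.0
end ref (4, np.float64(0.03197978079276877), np.float64(0.06025782031800316), np.float64(0.0240145527117651))
```

send_rows(
  plan=[
    [[1, 0.011, -0.038, 0, 0], [1, 0.009, -0.022, 0, 0], [1, 0.004, 0.005, 0, 0], [1, 0, 0.034, 0, 0], [1, -0.004, 0.062, 0, 0]],
  ],
)

```text
t: 17.0
tool_pos: [0.5566, 0.0252, 0.1138]
orientation: [2.077, 2.357, -0.0]
force: [-5.8, -1.1, -5.6]
opening: 0.024
gripper_force: 45.0
```

```bash
python3 ctl.py 5 0.08
```

```text
t 17.00 ph 10.10 innov -2.5 meas x 40.6 y 23.7 fit 156 1.0 | y 23.8 v 58.1 fb -0.03
roller meas [-0.0962  0.0024] model [-0.0964  0.0023] cmd [-0.0959  0.0034] force fx [-5.9302 -0.3529] z 0.11380561768069634
d -21.4 xs_model 40.5 X 5.07 bx -1.6
[1, -0.0, 0.018, 0, 0] y 32 v 62 d -26 X 5.0
[1, -0.003, 0.04, 0, 0] y 37 v 63 d -27 X 5.0
[1, -0.005, 0.064, 0, 0] y 42 v 63 d -27 X 5.0
[1, -0.007, 0.087, 0, 0] y 47 v 61 d -28 X 5.0
[1, -0.01, 0.108, 0, 0] y 52 v 58 d -29 X 5.0
end ref (4, np.float64(0.055570479586010024), np.float64(0.05785863332420382), np.float64(-0.03581410680540674))
```

send_rows(
  plan=[
    [[1, 0, 0.018, 0, 0], [1, -0.003, 0.04, 0, 0], [1, -0.005, 0.064, 0, 0], [1, -0.007, 0.087, 0, 0], [1, -0.01, 0.108, 0, 0]],
  ],
)

```text
t: 17.47
tool_pos: [0.5546, 0.0472, 0.1138]
orientation: [2.076, 2.357, 0.0]
force: [-5.3, -1.9, -5.4]
opening: 0.0241
gripper_force: 45.0
```

```bash
python3 ctl.py 5
```

```text
t 17.47 ph 10.48 innov 1.1 meas x 38.8 y 53.9 fit 156 1.3 | y 53.9 v 61.3 fb -0.02
roller meas [-0.0954  0.0244] model [-0.0956  0.0241] cmd [-0.0951  0.0251] force fx [-5.4819 -1.1918] z 0.11379672777054364
d -29.5 xs_model 39.9 X 4.85 bx -2.1
[1, -0.004, 0.05, 0, 0] y 62 v 55 d -29 X 5.0
[1, -0.006, 0.068, 0, 0] y 66 v 48 d -28 X 5.0
[1, -0.006, 0.08, 0, 0] y 70 v 40 d -30 X 5.0
[1, -0.006, 0.089, 0, 0] y 73 v 33 d -31 X 5.0
[1, -0.005, 0.096, 0, 0] y 75 v 25 d -32 X 5.0
end ref (4, np.float64(0.07665487623741508), np.float64(0.029259133199908853), np.float64(-0.07640140469239774))
```

send_rows(
  plan=[
    [[1, -0.004, 0.05, 0, 0], [1, -0.006, 0.068, 0, 0], [1, -0.006, 0.08, 0, 0], [1, -0.006, 0.089, 0, 0], [1, -0.005, 0.096, 0, 0]],
  ],
)

```text
t: 17.93
tool_pos: [0.5536, 0.0663, 0.1138]
orientation: [2.076, 2.358, 0.0]
force: [-4.7, -1.7, -5.0]
opening: 0.0239
gripper_force: 45.0
```

```bash
python3 ctl.py 5
```

```text
t 17.93 ph 10.95 innov 0.8 meas x 39.5 y 75.8 fit 149 1.1 | y 75.8 v 27.9 fb -0.02
roller meas [-0.0939  0.0435] model [-0.0942  0.0434] cmd [-0.0936  0.0443] force fx [-4.8581 -1.0699] z 0.11379864153342634
d -32.3 xs_model 40.2 X 4.93 bx -2.5
[1, -0.001, 0.017, 0, 0] y 79 v 17 d -32 X 5.0
[1, 0.001, 0.018, 0, 0] y 80 v 10 d -33 X 5.0
[1, 0.003, 0.013, 0, 0] y 80 v 4 d -34 X 5.0
[1, 0.006, 0.005, 0, 0] y 81 v -0 d -36 X 5.0
[1, 0.01, -0.005, 0, 0] y 80 v -2 d -38 X 5.0
end ref (4, np.float64(0.08278817261946261), np.float64(0.0010318426167777101), np.float64(-0.02391028408533255))
```

send_rows(
  plan=[
    [[1, -0.001, 0.017, 0, 0], [1, 0.001, 0.018, 0, 0], [1, 0.003, 0.013, 0, 0], [1, 0.006, 0.005, 0, 0], [1, 0.01, -0.005, 0, 0]],
  ],
)

```text
t: 18.4
tool_pos: [0.5556, 0.0649, 0.1138]
orientation: [2.076, 2.357, -0.0]
force: [-4.0, -1.5, -4.6]
opening: 0.0239
gripper_force: 45.0
```

```bash
python3 ctl.py 5
```

```text
t 18.40 ph 11.42 innov 1.9 meas x 38.9 y 82.3 fit 151 1.2 | y 82.3 v 3.7 fb -0.01
roller meas [-0.092   0.0419] model [-0.0923  0.0425] cmd [-0.0918  0.043 ] force fx [-4.1737 -1.0059] z 0.11380383436586956
d -40.4 xs_model 39.5 X 4.86 bx -2.8
[1, 0.003, 0.006, 0, 0] y 83 v 1 d -39 X 5.0
[1, 0.004, 0.003, 0, 0] y 83 v 0 d -40 X 5.0
[1, 0.005, 0.002, 0, 0] y 83 v 0 d -40 X 5.0
[1, 0.005, 0.001, 0, 0] y 83 v 0 d -40 X 5.0
[1, 0.005, 0.001, 0, 0] y 83 v 0 d -40 X 5.0
end ref (5, np.float64(0.08281733249999221), np.float64(0.0), np.float64(0.0))
```

Right dwell begins (t≈18.35).

send_rows(
  plan=[
    [[1, 0.003, 0.006, 0, 0], [1, 0.004, 0.003, 0, 0], [1, 0.005, 0.002, 0, 0], [1, 0.005, 0.001, 0, 0], [1, 0.005, 0.001, 0, 0]],
  ],
)

```text
t: 18.87
tool_pos: [0.5566, 0.065, 0.1138]
orientation: [2.076, 2.357, -0.0]
force: [-4.8, -2.2, -3.9]
opening: 0.0237
gripper_force: 45.0
```

```bash
python3 ctl.py 5
```

```text
t 18.87 ph 11.88 innov 0.4 meas x 39.6 y 83.1 fit 153 1.1 | y 83.1 v 1.3 fb -0.01
roller meas [-0.091   0.0418] model [-0.0913  0.0424] cmd [-0.0908  0.0431] force fx [-5.0283 -1.5299] z 0.1137808093499816
d -41.3 xs_model 39.9 X 4.95 bx -3.0
[1, -0.001, 0.005, 0, 0] y 83 v 1 d -40 X 5.0
[1, -0.0, 0.005, 0, 0] y 83 v 0 d -40 X 5.0
[1, 0.0, 0.003, 0, 0] y 83 v -0 d -40 X 5.0
[1, 0.0, 0.003, 0, 0] y 83 v -0 d -40 X 5.0
[1, 0.0, 0.003, 0, 0] y 83 v -0 d -40 X 5.0
end ref (5, np.float64(0.08281733249999221), np.float64(0.0), np.float64(0.0))
```

send_rows(
  plan=[
    [[1, -0.001, 0.005, 0, 0], [1, 0, 0.005, 0, 0], [1, 0, 0.003, 0, 0], [1, 0, 0.003, 0, 0], [1, 0, 0.003, 0, 0]],
  ],
)

```text
t: 19.33
tool_pos: [0.5566, 0.0656, 0.1138]
orientation: [2.076, 2.357, -0.0]
force: [-5.1, -2.5, -3.6]
opening: 0.024
gripper_force: 45.0
```

```bash
python3 ctl.py 5
```

```text
t 19.33 ph 12.35 innov 0.6 meas x 39.7 y 83.8 fit 153 1.2 | y 83.8 v 1.4 fb -0.01
roller meas [-0.091   0.0424] model [-0.0912  0.043 ] cmd [-0.0907  0.0437] force fx [-5.3761 -1.8222] z 0.11380247591249526
d -41.3 xs_model 39.8 X 4.96 bx -3.1
[1, -0.001, 0.006, 0, 0] y 84 v 0 d -40 X 5.0
[1, -0.0, 0.005, 0, 0] y 84 v -0 d -40 X 5.0
[1, 0.0, 0.004, 0, 0] y 84 v -1 d -40 X 5.0
[1, 0.0, 0.003, 0, 0] y 84 v -1 d -40 X 5.0
[1, 0.001, 0.002, 0, 0] y 84 v -1 d -40 X 5.0
end ref (5, np.float64(0.08281733249999221), np.float64(0.0), np.float64(0.0))
```

send_rows(
  plan=[
    [[1, -0.001, 0.006, 0, 0], [1, 0, 0.005, 0, 0], [1, 0, 0.004, 0, 0], [1, 0, 0.003, 0, 0], [1, 0.001, 0.002, 0, 0], [1, -0.038, -0.014, 0, 0], [1, -0.121, -0.04, 0, 0], [1, -0.243, -0.07, 0, 0], [1, -0.39, -0.1, 0, 0], [1, -0.5, -0.114, 0, 0], [1, -0.58, -0.114, 0, 0], [1, -0.62, -0.114, 0, 0], [1, -0.64, -0.114, 0, 0], [1, -0.64, -0.114, 0, 0], [1, -0.64, -0.114, 0, 0]],
  ],
)

```text
t: 20.63
tool_pos: [0.4298, 0.0432, 0.1144]
orientation: [2.075, 2.356, 0.003]
force: [0.5, -0.1, -1.7]
opening: 0.0238
gripper_force: 45.0
```

```bash
python3 - <<'E'
from h import *
np.set_printoptions(suppress=True,precision=4)
st,im,d=grab('scene');P=cloud('scene',st,d);t=st['tool_pos'];print(st['t'],t,R.from_rotvec(st['orientation']).as_matrix()[:,2],st['force'],st['wrist_torque'])
cv2.imwrite('pics/scene4.png',im)
m=(np.hypot(P[...,0]-t[0]-.003,P[...,1]-t[1]+.004)<.04)&(d>0)&(P[...,2]<.1)&(P[...,2]>.015)
# axis by height slices
for z in np.arange(.02,.1,.01):
    q=P[m&(abs(P[...,2]-z)<.005)]
    if len(q)>3: print(round(z,3),len(q),q.mean(0)-np.r_[t[:2],0])
print('zmin',P[m][:,2].min())
st,im2,d2=grab('wrist');P=cloud('wrist',st,d2);t=st['tool_pos']
m=np.zeros(d2.shape,bool);m[170:240,280:355]=1
m&=(np.hypot(P[...,0]-t[0],P[...,1]-t[1])<.035)&(P[...,2]>.02)&(P[...,2]<.085)
zz=P[...,2]
for a,b in((.025,.04),(.04,.055),(.055,.07),(.07,.079)):
    s=P[m&(zz>a)&(zz<b)]
    if len(s)<20: continue
    r=least_squares(lambda p:np.hypot(s[:,0]-p[0],s[:,1]-p[1])-.018,t[:2],loss='soft_l1',f_scale=.001);print('wrist slice',a,b,len(s),r.x-t[:2])
o=np.zeros((600,640,3),np.uint8);o[:400]=im2;o[400:]=im[60:260];cv2.imwrite('pics/c4.png',o)
E
```

```text
20.6333 [0.4298 0.0432 0.1144] [ 0.0025  0.0001 -1.    ] [ 0.5489 -0.1466 -1.6869] [-0.1009  0.0202 -0.0205]
0.04 13 [ 0.0117 -0.0078  0.0432]
0.05 33 [ 0.013  -0.0084  0.0503]
0.06 39 [ 0.0123 -0.0084  0.06  ]
0.07 37 [ 0.0117 -0.0086  0.0702]
0.08 47 [ 0.0105 -0.0071  0.0801]
0.09 31 [ 0.0091 -0.0102  0.0888]
zmin 0.03881598216733739
wrist slice 0.04 0.055 182 [-0.0009  0.0005]
wrist slice 0.055 0.07 280 [-0.0009  0.0005]
wrist slice 0.07 0.079 215 [-0.0009  0.0005]
```

View pics/c4.png

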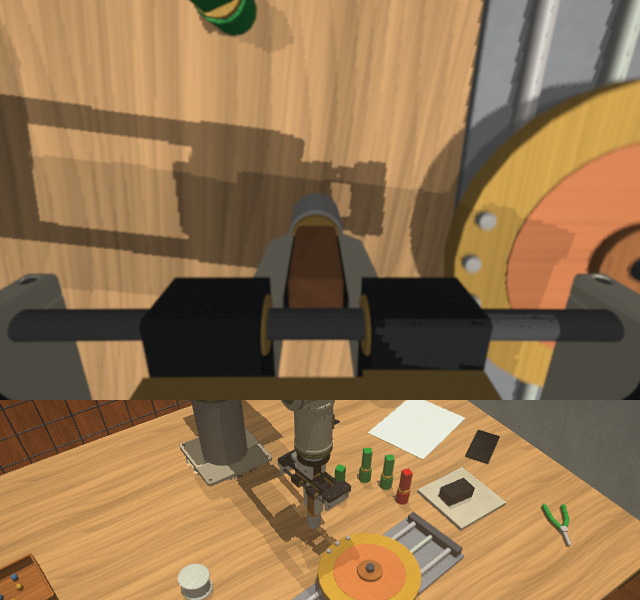

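send_rows(
  plan=[
    [[1, 0, 0, -0.05, 0], [1, 0, 0, -0.1, 0], [1, 0, 0, -0.15, 0], [1, 0, 0, -0.18, 0], [1, 0, 0, -0.2, 0], [1, 0, 0, -0.207, 0], [1, 0, 0, -0.21, 0], [1, 0, 0, -0.21, 0], [1, 0, 0, -0.21, 0], [1, 0, 0, -0.21, 0]],
  ],
)

```text
t: 21.57
tool_pos: [0.4286, 0.0432, 0.0715]
orientation: [2.076, 2.357, 0.0]
force: [-0.4, 0.0, -3.3]
opening: 0.0239
gripper_force: 45.0
```

send_rows(
  plan=[
    [[1, 0, 0, -0.002, 0], [1, 0, 0, -0.003, 0], [1, 0, 0, -0.003, 0], [1, 0, 0, -0.003, 0]],
  ],
)

```text
t: 21.9
tool_pos: [0.4287, 0.0432, 0.0715]
orientation: [2.076, 2.358, 0.0]
force: [-2.9, -0.6, 5.6]
opening: 0.0233
gripper_force: 45.0
```

On the bench now. Open, then lift straight up.

send_rows(
  plan=[
    [[0.4, 0, 0, 0, 0], [0, 0, 0, 0, 0], [-0.5, 0, 0, 0, 0], [-1, 0, 0, 0, 0], [-1, 0, 0, 0, 0], [-1, 0, 0, 0, 0], [-1, 0, 0, 0, 0], [-1, 0, 0, 0, 0], [-1, 0, 0, 0, 0], [-1, 0, 0, 0, 0], [-1, 0, 0, 0.05, 0], [-1, 0, 0, 0.15, 0], [-1, 0, 0, 0.3, 0], [-1, 0, 0, 0.5, 0], [-1, 0, 0, 0.7, 0], [-1, 0, 0, 0.85, 0], [-1, 0, 0, 0.9, 0], [-1, 0, 0, 0.9, 0], [-1, 0, 0, 0.9, 0], [-1, 0, 0, 0.9, 0]],
  ],
)

```text
t: 23.57
tool_pos: [0.4276, 0.0432, 0.2492]
orientation: [-2.075, -2.356, 0.003]
force: [-0.4, -0.6, -1.2]
opening: 0.0927
gripper_force: 0.0
```

send_rows(
  plan=[
    [[-1, -0.05, 0.3, 0.05, 0], [-1, -0.1, 0.6, 0.05, 0], [-1, -0.1, 0.9, 0.05, 0], [-1, -0.1, 0.95, 0.05, 0], [-1, -0.1, 0.95, 0.05, 0], [-1, -0.1, 0.95, 0.05, 0], [-1, -0.1, 0.95, 0.05, 0], [-1, -0.1, 0.95, 0.05, 0], [-1, -0.1, 0.95, 0.05, 0], [-1, -0.1, 0.95, 0.05, 0], [-1, -0.1, 0.95, 0.05, 0], [-1, -0.1, 0.95, 0.05, 0], [-1, -0.1, 0.95, 0.05, 0], [-1, -0.1, 0.95, 0.05, 0], [-1, -0.1, 0.95, 0.05, 0], [-1, -0.1, 0.95, 0.05, 0], [-1, -0.1, 0.95, 0.05, 0], [-1, -0.1, 0.95, 0.05, 0], [-1, -0.1, 0.95, 0.05, 0], [-1, -0.1, 0.95, 0.05, 0]],
  ],
)

```text
t: 25.23
tool_pos: [0.4085, 0.2332, 0.261]
orientation: [-2.076, -2.358, 0.0]
force: [0.2, -0.5, -0.1]
opening: 0.0929
gripper_force: 0.0
```

send_rows(
  plan=[
    [[-1, 0, 0, 0, 0], [-1, 0, 0, 0, 0], [-1, 0, 0, 0, 0], [-1, 0, 0, 0, 0], [-1, 0, 0, 0, 0], [-1, 0, 0, 0, 0], [-1, 0, 0, 0, 0], [-1, 0, 0, 0, 0], [-1, 0, 0, 0, 0], [-1, 0, 0, 0, 0], [-1, 0, 0, 0, 0], [-1, 0, 0, 0, 0], [-1, 0, 0, 0, 0], [-1, 0, 0, 0, 0], [-1, 0, 0, 0, 0], [-1, 0, 0, 0, 0], [-1, 0, 0, 0, 0], [-1, 0, 0, 0, 0], [-1, 0, 0, 0, 0], [-1, 0, 0, 0, 0]],
  ],
)

```text
t: 26.9
tool_pos: [0.4085, 0.2332, 0.2611]
orientation: [2.076, 2.358, 0.0]
force: [-0.3, -0.3, 0.2]
opening: 0.0927
gripper_force: 0.0
```

send_rows(
  plan=[
    [[-1, 0, 0, 0, 0], [-1, 0, 0, 0, 0], [-1, 0, 0, 0, 0], [-1, 0, 0, 0, 0], [-1, 0, 0, 0, 0], [-1, 0, 0, 0, 0], [-1, 0, 0, 0, 0], [-1, 0, 0, 0, 0], [-1, 0, 0, 0, 0], [-1, 0, 0, 0, 0], [-1, 0, 0, 0, 0], [-1, 0, 0, 0, 0], [-1, 0, 0, 0, 0], [-1, 0, 0, 0, 0], [-1, 0, 0, 0, 0], [-1, 0, 0, 0, 0], [-1, 0, 0, 0, 0], [-1, 0, 0, 0, 0], [-1, 0, 0, 0, 0], [-1, 0, 0, 0, 0]],
  ],
)

```text
t: 28.57
tool_pos: [0.4085, 0.2332, 0.261]
orientation: [-2.076, -2.358, -0.0]
force: [0.0, 0.1, -0.4]
opening: 0.0932
gripper_force: 0.0
```

```bash
cat > chk.py <<'E'
from h import *
np.set_printoptions(suppress=True,precision=4)
for i in range(3):
    st,im,d=grab('scene');f=dish('scene',st,d,.1212,guess=(.6559,.0324));print(st['t'],f[0]-[.6559,.0324])
cv2.imwrite('pics/scene5.png',im)
P=cloud('scene',st,d);m=(np.hypot(P[...,0]-.432,P[...,1]-.04)<.035)&(P[...,2]>.01)&(d>0)
q=P[m];print('tool',m.sum(),q.min(0),q.max(0),st['force'],st['tool_pos'])
E
python3 chk.py
```

```text
28.5667 [-0.      0.0008]
28.6167 [-0.0002  0.0009]
28.6667 [-0.0002  0.0009]
tool 409 [0.4171 0.0223 0.0103] [0.4493 0.056  0.1125] [ 0.2756  0.1031 -0.0972] [0.4085 0.2331 0.261 ]
```

View pics/scene5.png

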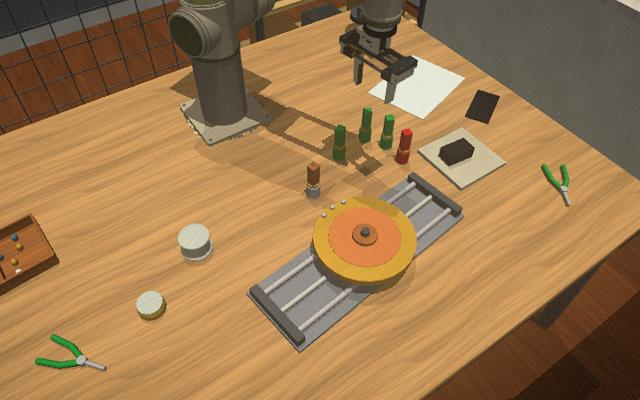

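send_rows(
  plan=[
    [[-1, 0, 0, 0, 0], [-1, 0, 0, 0, 0], [-1, 0, 0, 0, 0], [-1, 0, 0, 0, 0], [-1, 0, 0, 0, 0], [-1, 0, 0, 0, 0], [-1, 0, 0, 0, 0], [-1, 0, 0, 0, 0], [-1, 0, 0, 0, 0], [-1, 0, 0, 0, 0], [-1, 0, 0, 0, 0], [-1, 0, 0, 0, 0], [-1, 0, 0, 0, 0], [-1, 0, 0, 0, 0], [-1, 0, 0, 0, 0], [-1, 0, 0, 0, 0], [-1, 0, 0, 0, 0], [-1, 0, 0, 0, 0], [-1, 0, 0, 0, 0], [-1, 0, 0, 0, 0]],
  ],
)

```text
t: 30.38
tool_pos: [0.4085, 0.2332, 0.261]
orientation: [-2.076, -2.358, -0.0]
force: [-0.1, 0.5, 0.6]
opening: 0.093
gripper_force: 0.0
```

send_rows(
  plan=[
    [[-1, 0, 0, 0, 0], [-1, 0, 0, 0, 0], [-1, 0, 0, 0, 0], [-1, 0, 0, 0, 0], [-1, 0, 0, 0, 0], [-1, 0, 0, 0, 0], [-1, 0, 0, 0, 0], [-1, 0, 0, 0, 0], [-1, 0, 0, 0, 0], [-1, 0, 0, 0, 0], [-1, 0, 0, 0, 0], [-1, 0, 0, 0, 0], [-1, 0, 0, 0, 0], [-1, 0, 0, 0, 0], [-1, 0, 0, 0, 0], [-1, 0, 0, 0, 0], [-1, 0, 0, 0, 0], [-1, 0, 0, 0, 0], [-1, 0, 0, 0, 0], [-1, 0, 0, 0, 0]],
  ],
)

```text
t: 32.05
tool_pos: [0.4085, 0.2332, 0.261]
orientation: [-2.076, -2.358, 0.0]
force: [0.2, 1.1, -0.7]
opening: 0.0928
gripper_force: 0.0
```

```bash
python3 chk.py && python3 -c "
from plant import order
print(order.close_job())"
```

```text
32.05 [-0.      0.0008]
32.1 [-0.0002  0.0009]
32.15 [-0.0003  0.0011]
tool 406 [0.4177 0.0228 0.0105] [0.4494 0.0557 0.1117] [ 0.623   0.096  -0.0517] [0.4085 0.2332 0.2611]
the job is handed in; nothing more can be done
None
```

The job is handed in at about 32 s; no verdict came back. The rim was rolled left to right at about 5 N, holding well over a second beside each stud with the carriage at or below about 9 mm/s. The burnisher stands upright on the bench clear of the fixture, and the carriage rests within about 1 mm of its middle position.

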